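# Load the parts dryer

### The arm

A 6-joint arm with a two-finger parallel gripper is mounted at the origin on the work surface. World frame = base frame: x ahead of the robot, y to its left, z up, the work surface at z = 0. Lengths are in m, angles in rad, forces in N, time in s.
With the tool pointing down it reaches from about 0.225 to 0.875 m from the base axis. Payload 3.4 kg.
Tool frame: the origin (TCP) lies on the mounting face of the last link; the fingertips stand 173 mm ahead of it and the grasp point (between the pads) lies 155 mm ahead of it; z points along the fingers, y is the line along which they close (so a half turn about z gives the same grasp; the last joint's range is limited). The gripper opens to 85 mm and grips with 20 to 120 N. Pads are 22 mm wide; open, the fingers measure 114 mm over their backs; the gripper's body (76 mm by 85 mm) begins 54 mm behind the grasp point. The pads swing forward as they close: fully open they stand 13 mm farther back than shut.
Start: joints at [0.99, 0.276, 1.505, -0, 1.361, -0.121], TCP at [0.255, 0.515, 0.405] pointing down, gripper open.
Joint ranges: [-2.89, 2.89], [-0.75, 2.08], [0.22, 2.7], [-1.18, 4.32], [0.11, 2.71], [-2.7, 2.7]. Speed limits (rad/s): [2.57, 2.57, 3.14, 3.14, 3.14, 3.14].

### API

Orientations are given as a unit quaternion [w, x, y, z].
In Python, from rig import manip gives the robot as it stands.
- The arm moves only by the tool carry_out, never from a script. Its arguments are lists of equal length, an entry for each row: "linear": the shift along the world's x, y, z each as a share of 500 mm, from -1 to 1, a list of three; "angular": the turn, a rotation vector about the world's x, y, z each as a share of 0.08 rad, from -1 to 1, a list of three; "hand": the opening, from 0 (shut) to 1 (fully open). In form: {"linear": [[x, y, z], ...], "angular": [[rx, ry, rz], ...], "hand": [hand, ...]}. A call has 1 to 8 rows; each row shifts and turns the commanded pose from where the row before left it; what a row does not reach is not made up. A row lasts 1/12 s, in which the tool goes at most 41.7 mm and 7.16 degrees, less where a joint would pass 70% of its speed; a pose out of reach is approached as far as the arm can. A call with a number of a shift or a turn outside -1 to 1 is refused whole. A call with a gripper value outside its range is refused whole. The fingers move at their own pace and stop on an object; "force" is the grip in N (left out, the last holds). Time passes only in rows, so rows that do not move let the fingers close. It gives the time, the measured TCP pose, the force, the opening and the grip force at its end, in the units of the state.
- manip.get_state(): the state, without advancing time (a new reading comes with each control period).
- manip.get_image(name): name is "scene" or "top"; returns the picture (480x640x3 uint8, red, green, blue); there is no depth.
- manip.camera_params(name): a dict with "fx", "fy", "cx", "cy" (pixels), "view" (4x4, takes a point from world to camera coordinates). Camera axes: x right, y down, z forward; pixel columns grow to the right and rows downward; lengths in m; the calibration is good to about 2 mm. A picture is of the moment at which its call begins. camera_params takes no time and is no camera call.
- manip.sign_off(): hands the job in; it is judged then, once.
The state is a dict: "clock": time; "qpos": joint angles; "qd": joint speeds; "effort": joint torques, N m; "position": TCP position; "ee_rot": TCP orientation; "contact_force": force on the tool from outside, world axes, zero at the start; "moment": the same for the moment, N m; "width": finger opening in m; "gripper_force": force on a finger pad.
Only numpy, scipy, OpenCV 4.12 (cv2) and the standard library are available. Lean on these libraries where they do the work, as an engineer would, in place of code of your own. Each camera call takes 0.05 s, during which the arm holds its last target. There are 200 camera calls.

### The job

Load the parts dryer and start it: tip the scoop of rinsed inlet fittings into the tank, add every stray fitting lying on the bench beside it, and stand the empty scoop back on the bench. Then put the lid on so that it drops fully home, and with the lid on press the start button all the way in and let it go. Leave the other things on the bench where they are.

Things in the scene. Friction and masses are not known exactly. Their poses are not given: they have to be found in the camera images.
- dryer: bench-top parts dryer, fixed: white box 305 x 180 mm with an open steel-lined tank, inside 210 (x) by 150 (y) mm, walls 15 mm; rim 155 mm, tank floor 37 mm above the bench. Origin on the bench under the tank's middle; x along the length, away from the control deck, a lower step 130 mm high at the -x end (x = -120 to -185 mm), nearest the robot
- mouth (a point): centre of the tank's opening, at rim height; axes as the dryer's
- start (a joint): round grey start button (28 mm across) on the deck, 152 mm from the tank's middle towards -x: 0 m out, 0.006 m fully in; a spring returns it; fully in takes 5 N
- start_top (a point): centre of the button's top face, 148 mm above the bench when out; moves with it. Its base collar is 12 mm high on the deck
- lid: the dryer's loose steel lid, 0.4 kg: plate 226 x 166 x 5 mm (x, y) whose underside carries a rectangular frame 202 x 142 mm, 12 mm deep, that drops into the tank's opening with 4 mm play all round, either way round. Origin at the middle of the frame's lower edge (it rests on this on the bench); seated, the plate lies on the rim and the origin is 12 mm below it
- lid_handle (a point): middle of the lid's black bar handle, 53 mm above the lid's origin: bar 110 mm long along the lid's x, 18 mm wide (y), 18 mm high, on two 12 mm posts 90 mm apart; 27 mm clear under the bar
- scoop: aluminium parts scoop, 0.35 kg: a flat pan 190 mm long (x), 130 mm wide (y), floor 4 mm thick, sides and back 44 mm high and 4 mm thick, the sides falling to 14 mm at the front; the front end (+x) is open, with no lip. Origin under the middle of the pan. Fittings slide in it at about 25 to 36 degrees of tilt
- scoop_grip (a point): the point of the scoop's handle above the pan's middle, 112 mm over the pan's underside: a black bar along the scoop's x, from 95 mm behind to 40 mm ahead of this point, 20 mm wide (y), 22 mm high, carried by an upright at the back end only, so that it can be gripped with the tool leaning to the front or back
- scoop_lip (a point): middle of the open front edge of the scoop's floor
- fitting_1: pipe clamp: plain aluminium block 62 x 38 x 36 mm (x, y, z), 0.11 kg; origin at its middle. starts in the scoop; may be absent
- fitting_2: flanged coupling: aluminium, 66 mm long along x, two square 40 x 40 mm end flanges 12 mm thick, a round 30 mm barrel between them, 0.10 kg; origin at its middle. starts in the scoop; may be absent
- fitting_3: hexagonal union: aluminium bar 60 mm long along x, 36 mm across flats (z), 42 mm across corners (y), 0.10 kg; origin at its middle. starts in the scoop; may be absent
- fitting_4: pipe clamp: plain aluminium block 62 x 38 x 36 mm (x, y, z), 0.11 kg; origin at its middle. starts in the scoop; may be absent
- fitting_5: flanged coupling: aluminium, 66 mm long along x, two square 40 x 40 mm end flanges 12 mm thick, a round 30 mm barrel between them, 0.10 kg; origin at its middle. starts loose on the bench beside the dryer; may be absent
- fitting_6: hexagonal union: aluminium bar 60 mm long along x, 36 mm across flats (z), 42 mm across corners (y), 0.10 kg; origin at its middle. starts loose on the bench beside the dryer; may be absent
- fitting_7: pipe clamp: plain aluminium block 62 x 38 x 36 mm (x, y, z), 0.11 kg; origin at its middle. starts loose on the bench beside the dryer; may be absent
- fitting_8: flanged coupling: aluminium, 66 mm long along x, two square 40 x 40 mm end flanges 12 mm thick, a round 30 mm barrel between them, 0.10 kg; origin at its middle. starts loose on the bench beside the dryer; may be absent
- mug: black mug, 95 mm high; a bystander, origin under its middle
- tape_roll: grey roll of tape, 110 mm across, 50 mm high; a bystander, origin under its middle
- screwdriver: screwdriver, 200 mm long; a bystander, origin under its middle
- small_carton: white carton 100 x 220 x 60 mm; a bystander, origin under its middle
Mind the look-alikes: they are no part of the job. Leave any pink look-alike of the scoop alone.

How it is judged:
On the way, in this order (a step that is already met when the one before it is completed fails the run):
1. the scoop is lifted over the tank and tipping, with a fitting still in it (horizontal distance between scoop_lip and mouth below 0.13 m and height (world z) of scoop_lip above 0.13 m and angle between scoop's own z axis and vertical above 0.25 rad and ((x of fitting_1 in the frame of scoop between -0.1 and 0.1 m and y of fitting_1 in the frame of scoop between -0.065 and 0.065 m and z of fitting_1 in the frame of scoop between 0 and 0.1 m) or (x of fitting_2 in the frame of scoop between -0.1 and 0.1 m and y of fitting_2 in the frame of scoop between -0.065 and 0.065 m and z of fitting_2 in the frame of scoop between 0 and 0.1 m) or (x of fitting_3 in the frame of scoop between -0.1 and 0.1 m and y of fitting_3 in the frame of scoop between -0.065 and 0.065 m and z of fitting_3 in the frame of scoop between 0 and 0.1 m) or (x of fitting_4 in the frame of scoop between -0.1 and 0.1 m and y of fitting_4 in the frame of scoop between -0.065 and 0.065 m and z of fitting_4 in the frame of scoop between 0 and 0.1 m) or (x of fitting_5 in the frame of scoop between -0.1 and 0.1 m and y of fitting_5 in the frame of scoop between -0.065 and 0.065 m and z of fitting_5 in the frame of scoop between 0 and 0.1 m) or (x of fitting_6 in the frame of scoop between -0.1 and 0.1 m and y of fitting_6 in the frame of scoop between -0.065 and 0.065 m and z of fitting_6 in the frame of scoop between 0 and 0.1 m) or (x of fitting_7 in the frame of scoop between -0.1 and 0.1 m and y of fitting_7 in the frame of scoop between -0.065 and 0.065 m and z of fitting_7 in the frame of scoop between 0 and 0.1 m) or (x of fitting_8 in the frame of scoop between -0.1 and 0.1 m and y of fitting_8 in the frame of scoop between -0.065 and 0.065 m and z of fitting_8 in the frame of scoop between 0 and 0.1 m))).
2. every fitting is in the tank and the lid is seated on it (x of fitting_1 in the frame of mouth between -0.105 and 0.105 m and y of fitting_1 in the frame of mouth between -0.075 and 0.075 m and z of fitting_1 in the frame of mouth between -0.122 and -0.01 m and x of fitting_2 in the frame of mouth between -0.105 and 0.105 m and y of fitting_2 in the frame of mouth between -0.075 and 0.075 m and z of fitting_2 in the frame of mouth between -0.122 and -0.01 m and x of fitting_3 in the frame of mouth between -0.105 and 0.105 m and y of fitting_3 in the frame of mouth between -0.075 and 0.075 m and z of fitting_3 in the frame of mouth between -0.122 and -0.01 m and x of fitting_4 in the frame of mouth between -0.105 and 0.105 m and y of fitting_4 in the frame of mouth between -0.075 and 0.075 m and z of fitting_4 in the frame of mouth between -0.122 and -0.01 m and x of fitting_5 in the frame of mouth between -0.105 and 0.105 m and y of fitting_5 in the frame of mouth between -0.075 and 0.075 m and z of fitting_5 in the frame of mouth between -0.122 and -0.01 m and x of fitting_6 in the frame of mouth between -0.105 and 0.105 m and y of fitting_6 in the frame of mouth between -0.075 and 0.075 m and z of fitting_6 in the frame of mouth between -0.122 and -0.01 m and x of fitting_7 in the frame of mouth between -0.105 and 0.105 m and y of fitting_7 in the frame of mouth between -0.075 and 0.075 m and z of fitting_7 in the frame of mouth between -0.122 and -0.01 m and x of fitting_8 in the frame of mouth between -0.105 and 0.105 m and y of fitting_8 in the frame of mouth between -0.075 and 0.075 m and z of fitting_8 in the frame of mouth between -0.122 and -0.01 m and horizontal distance between lid and mouth below 0.008 m and z of lid in the frame of mouth below -0.0095 m and angle between lid's own z axis and vertical below 0.025 rad and angle between the x axis of lid and the x axis of dryer, either way round below 0.08 rad), for 0.3 s.
3. the start button is pressed fully in, with the lid seated (horizontal distance between lid and mouth below 0.008 m and z of lid in the frame of mouth below -0.0095 m and angle between lid's own z axis and vertical below 0.025 rad and angle between the x axis of lid and the x axis of dryer, either way round below 0.08 rad and value of joint start above 0.005 m), for 0.05 s.
At the end, for the whole second after the job is handed in: every fitting present lies in the tank below the rim; the lid is seated (plate on the rim within 2.5 mm, level within 0.025 rad, centred within 8 mm, square within 0.08 rad); the scoop stands upright on the bench; the button is out again; all at rest (all of step 2 and height (world z) of scoop below 0.012 m and angle between scoop's own z axis and vertical below 0.08 rad and value of joint start below 0.002 m and linear speed of each of lid, scoop below 0.02 m/s); the robot touches nothing.
It fails at once if a bystander (mug, tape roll, screwdriver, small carton) is pushed more than 3 cm (distance of any of mug, tape_roll, screwdriver, small_carton from where it was at the start of the episode above 0.03 m).
Of fitting_1, fitting_2, fitting_3, fitting_4 only 2 to 4 are there at a start; the rules pass over those that are not, and their reading is None.
Of fitting_5, fitting_6, fitting_7, fitting_8 only 2 to 4 are there at a start; the rules pass over those that are not, and their reading is None.
At some moment in a run one of fitting_5, fitting_6, fitting_7, fitting_8, lid may be knocked a few centimetres aside while the robot is not near it.
Once in a run the grip may slacken for a moment while it holds something.
It also fails if it takes over 210 s, if anything falls off the work surface, if the arm or the gripper's body presses on something with over 40 N, if the wrist force passes 120 N, or if a joint passes its speed limit or range.

## Working session

There is one attempt and no reset: what is moved stays moved. The work goes in short steps, Python scripts to look and compute and a tool call to move; the robot and the scene stay as the last step left them, time stands still between calls to the robot, and variables do not carry over. Pictures are saved under pics/ and viewed, at most 14 in all, crops included, and the job is handed in when it is done.

Besides the shell and the picture viewer there is one more tool, called after "Emit:" by a JSON object that holds its "method" and its "body", one argument or row to a line. carry_out: Moves the arm, as the interface text tells. Its arguments: {"type":"object","properties":{"linear":{"type":"array"},"angular":{"type":"array"},"hand":{"type":"array"},"force":{"type":"number"}},"required":["linear","angular","hand"]}

```bash
ls; mkdir -p pics; cat > h.py <<'E'
import numpy as np, cv2
from rig import manip
def snap(n,f):
    im=manip.get_image(n); cv2.imwrite('pics/'+f+'.png',im[:,:,::-1]); return im
def ray(n,u,v):
    c=manip.camera_params(n); V=np.array(c['view']); R,t=V[:3,:3],V[:3,3]
    d=R.T@np.array([(u-c['cx'])/c['fx'],(v-c['cy'])/c['fy'],1]); return -R.T@t,d
def at(n,u,v,z):
    o,d=ray(n,u,v); return o+d*(z-o[2])/d[2]
def proj(n,p):
    c=manip.camera_params(n); q=np.array(c['view'])@np.r_[p,1]; return np.array([c['fx']*q[0]/q[2]+c['cx'],c['fy']*q[1]/q[2]+c['cy']])
def tri(a,b):
    (o1,d1),(o2,d2)=a,b
    A=np.c_[d1,-d2]; s=np.linalg.lstsq(A,o2-o1,rcond=None)[0]
    p,q=o1+d1*s[0],o2+d2*s[1]; return (p+q)/2,np.linalg.norm(p-q)
E
python3 - <<'E'
from h import *
np.set_printoptions(precision=4,suppress=True)
snap('scene','s0');snap('top','t0')
for n in('scene','top'):
    c=manip.camera_params(n);print(n,c['fx'],c['cx'],c['cy'],ray(n,320,240))
print(manip.get_state())
E
```

```text
pics
scene 468.37674595364484 317.4058171174005 230.9269488181775 (array([ 1.469 , -0.0398,  1.0857]), array([-0.655 ,  0.1111, -0.7477]))
top 571.6945105937127 317.4558045500333 232.58233366318328 (array([0.3206, 0.0963, 1.5286]), array([ 0.196 , -0.0115, -0.9806]))
{'clock': 0.1, 'qpos': array([ 0.99  ,  0.2765,  1.506 ,  0.    ,  1.3607, -0.121 ]), 'qd': array([-0.0003, -0.0025, -0.0036,  0.0009, -0.0003,  0.0011]), 'effort': array([  0.0001, -41.7701, -24.6404,  -0.0003,   0.0058,   0.    ]), 'position': array([0.2551, 0.5151, 0.4039]), 'ee_rot': array([-0.0003,  0.2279,  0.9737, -0.0008]), 'contact_force': array([-0.6118,  0.2875,  0.3576]), 'moment': array([0.0225, 0.0749, 0.0251]), 'gripper_force': 0.0, 'width': 0.0854192948171119}
```

View pics/s0.png

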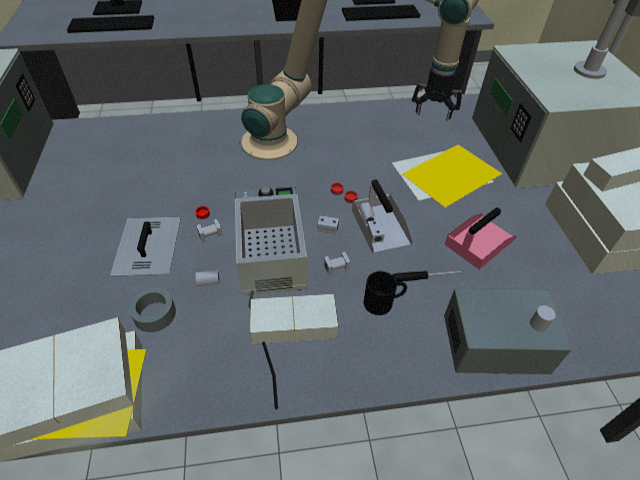

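View pics/t0.png

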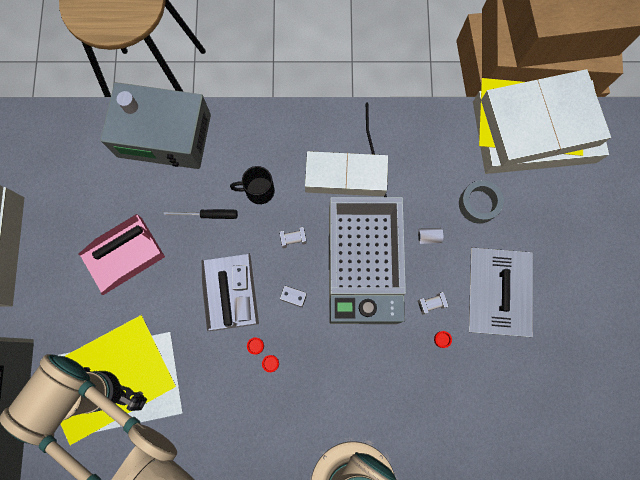

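Scene view: dryer at (270,240), aluminium scoop at (380,218), lid at (147,245). There are four loose fittings, at top-view pixels (292,237), (293,296), (431,236) and (433,302).

What could be mistaken, in top-view pixels:
- **Scoop:** the grey one at (230,292) or the pink one at (122,253). I take the grey one.
- **Fittings:** the red caps at (255,346), (271,363) and (443,340) are not fittings.
- **Lid:** only the one at (501,292). The white cartons and papers are not lids.

I'll check these in one close crop.

```bash
python3 - <<'E'
from h import *
t=cv2.imread('pics/t0.png');s=cv2.imread('pics/s0.png')
a=cv2.resize(t[220:340,185:345],None,fx=5,fy=5,interpolation=2)
cv2.imwrite('pics/c1.png',a)
b=cv2.resize(s[160:280,310:470],None,fx=5,fy=5,interpolation=2)
cv2.imwrite('pics/c2.png',b)
c=cv2.resize(t[180:345,320:540],None,fx=3.6,fy=3.6,interpolation=2)
cv2.imwrite('pics/c3.png',c)
E
```

```text
(no output)
```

View pics/c1.png

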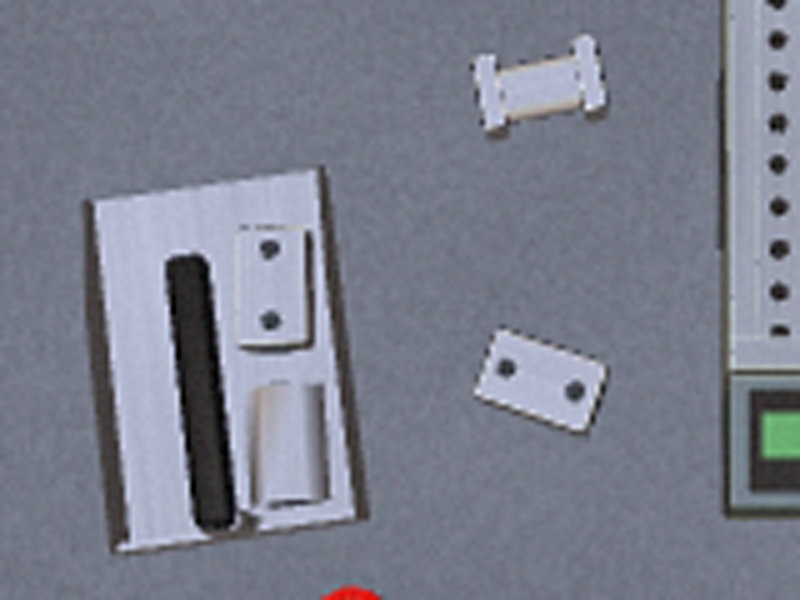

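View pics/c2.png

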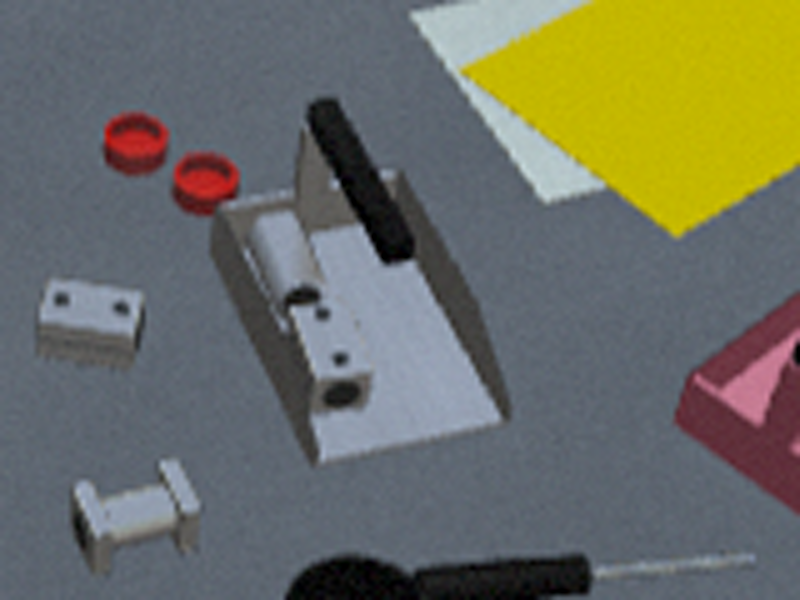

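View pics/c3.png

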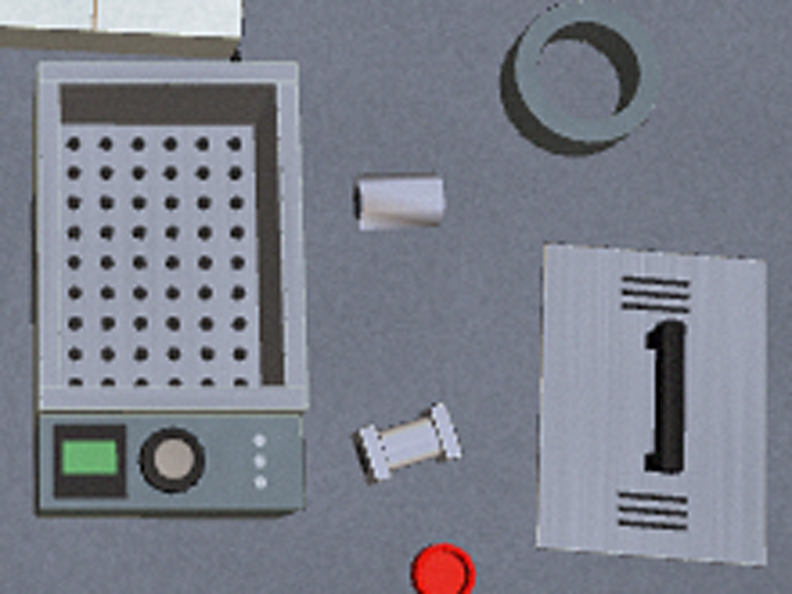

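Crops: the grey scoop holds a block and a hexagonal union, both on its -y side. Its handle upright is at the back (bottom of the image, towards the robot) and its open front faces +x. Loose are a flanged coupling and a block on the left of the dryer, a hex and a flanged coupling on the right. The lid lies at the far right.

```bash
python3 - <<'E'
from h import *
np.set_printoptions(precision=4,suppress=True)
c1=lambda u,v:(185+u/5,220+v/5); c2=lambda u,v:(310+u/5,160+v/5); c3=lambda u,v:(320+u/3.6,180+v/3.6)
T=lambda p,z:at('top',*p,z)
S=lambda p,z:at('scene',*p,z)
print('handle front/back tri',tri(ray('top',*c1(185,258)),ray('scene',*c2(395,250))),tri(ray('top',*c1(217,527)),ray('scene',*c2(322,103))))
print('handle z.123',T(c1(185,262),.123),T(c1(215,525),.123))
print('scoop front floor corners',T(c1(95,202),.004),T(c1(320,172),.004),S(c2(318,460),.004),S(c2(508,418),.004))
print('back top corners z.044',T(c1(115,552),.044),T(c1(367,518),.044))
print('dryer rim',[T(c3(*p),.155)[:2] for p in((37,62),(298,62),(308,410),(37,410))])
print('dryer rim scene',[S(p,.155)[:2] for p in((237,200),(299,195),(306,263),(237,263))])
print('button',T(c3(172,458),.148),'tri',tri(ray('top',*c3(172,458)),ray('scene',265,191)))
print('A',T(c1(488,92),.03),T(c1(592,76),.03)); print('A tri',tri(ray('top',*c1(540,86)),ray('scene',*c2(136,508))))
print('B',[T(c1(*p),.036)[:2] for p in((503,328),(606,368),(582,432),(476,390))],'tri',tri(ray('top',*c1(541,380)),ray('scene',*c2(93,307))))
print('C ends',T(c3(360,203),.02),T(c3(444,200),.02),'tri',tri(ray('top',*c3(402,201)),ray('scene',207,277)))
print('D',T(c3(374,453),.03),T(c3(447,433),.03),'tri',tri(ray('top',*c3(411,442)),ray('scene',208,229)))
print('lid plate',[T(c3(*p),.017)[:2] for p in((545,243),(765,262),(765,565),(538,547))])
print('lid bar',T(c3(674,322),.062),T(c3(668,472),.062),'tri',tri(ray('top',*c3(671,397)),ray('scene',145,236)))
print('block in scoop',T(c1(272,285),.04),'hex',T(c1(288,440),.04))
print('red',T((255,346),.02),T((271,363),.02),T((443,340),.02)); print('mug',T((258,184),.095),'tape',T((480,201),.05),'carton near',T((305,193),.0),T((388,195),0.0))
E
```

```text
handle front/back tri (array([0.5235, 0.3247, 0.1116]), np.float64(0.0006410726036811783)) (array([0.3913, 0.3072, 0.1134]), np.float64(0.0063291487788828624))
handle z.123 [0.5199 0.3224 0.123 ] [0.3912 0.3036 0.123 ]
scoop front floor corners [0.5694 0.3911 0.004 ] [0.5857 0.2703 0.004 ] [0.5897 0.275  0.004 ] [0.5713 0.399  0.004 ]
back top corners z.044 [0.3816 0.366  0.044 ] [0.3986 0.2375 0.044 ]
dryer rim [array([0.7037, 0.0542]), array([ 0.7038, -0.1265]), array([ 0.4629, -0.1253]), array([0.4631, 0.0558])]
dryer rim scene [array([ 0.4723, -0.1158]), array([0.473, 0.063]), array([0.7267, 0.052 ]), array([ 0.7047, -0.1215])]
button [ 0.4317 -0.0344  0.148 ] tri (array([ 0.432 , -0.0342,  0.1443]), np.float64(0.0010206320414926284))
A [0.6245 0.1786 0.03  ] [0.6332 0.123  0.03  ]
A tri (array([0.6291, 0.1532, 0.0251]), np.float64(0.004441130599909097))
B [array([0.4973, 0.1691]), array([0.4763, 0.1151]), array([0.443 , 0.1275]), array([0.4649, 0.1828])] tri (array([0.471 , 0.152 , 0.0307]), np.float64(0.005690139819343961))
C ends [ 0.6319 -0.1913  0.02  ] [ 0.6342 -0.2545  0.02  ] tri (array([ 0.6335, -0.2206,  0.0198]), np.float64(0.004512860894288342))
D [ 0.4446 -0.1923  0.03  ] [ 0.459  -0.2461  0.03  ] tri (array([ 0.4529, -0.219 ,  0.0261]), np.float64(0.0027277335995315854))
lid plate [array([ 0.6019, -0.3293]), array([ 0.5874, -0.4932]), array([ 0.3646, -0.4753]), array([ 0.3777, -0.3112])]
lid bar [ 0.5356 -0.4064  0.062 ] [ 0.4283 -0.3945  0.062 ] tri (array([ 0.4825, -0.4   ,  0.0519]), np.float64(0.0071813958268672285))
block in scoop [0.5195 0.2899 0.04  ] hex [0.4388 0.2795 0.04  ]
red [0.3426 0.2474 0.02  ] [0.2996 0.2054 0.02  ] [ 0.357  -0.2404  0.02  ]
mug [0.7562 0.2408 0.095 ] tape [ 0.7226 -0.3505  0.05  ] carton near [0.7591 0.1195 0.    ] [ 0.7534 -0.1108  0.    ]
```

Emit:
{"method": "carry_out", "body": {
  "linear": [
    [0.057,-0.0495,0],
    [0.057,-0.0495,0],
    [0.057,-0.0495,0],
    [0.057,-0.0495,0],
    [0.057,-0.0495,0],
    [0.057,-0.0495,0],
    [0.057,-0.0495,0],
    [0.057,-0.0495,0]
  ],
  "angular": [
    [0,0,0.945],
    [0,0,0.945],
    [0,0,0.945],
    [0,0,0.945],
    [0,0,0.945],
    [0,0,0.945],
    [0,0,0.945],
    [0,0,0.945]
  ],
  "hand": [1,1,1,1,1,1,1,1],
  "force": 100
}}

```text
clock: 0.77
position: [0.4842, 0.3158, 0.4043]
ee_rot: [-0.0, -0.074, 0.997, -0.0]
contact_force: [-0.3, 0.1, -0.6]
width: 0.0852
gripper_force: 0.0
```

Emit:
{"method": "carry_out", "body": {
  "linear": [
    [0,0,-0.04],
    [0,0,-0.04],
    [0,0,0],
    [0,0,0]
  ],
  "angular": [
    [0,0,0],
    [0,0,0],
    [0,0,0],
    [0,0,0]
  ],
  "hand": [1,1,1,1]
}}

```text
clock: 1.1
position: [0.4829, 0.317, 0.3635]
ee_rot: [-0.002, -0.072, 0.997, -0.001]
contact_force: [0.7, 0.5, 0.2]
width: 0.0851
gripper_force: 0.0
```

Emit:
{"method": "carry_out", "body": {
  "linear": [
    [0,0,-0.05],
    [0,0,-0.05],
    [0,0,-0.05],
    [0,0,-0.046],
    [0,0,0],
    [0,0,0]
  ],
  "angular": [
    [0,0,0],
    [0,0,0],
    [0,0,0],
    [0,0,0],
    [0,0,0],
    [0,0,0]
  ],
  "hand": [1,1,1,1,1,1]
}}

```text
clock: 1.6
position: [0.483, 0.3178, 0.2671]
ee_rot: [-0.0, -0.073, 0.997, -0.0]
contact_force: [0.5, 0.3, 0.5]
width: 0.0854
gripper_force: 0.0
```

Emit:
{"method": "carry_out", "body": {
  "linear": [
    [0,0,0],
    [0,0,0],
    [0,0,0],
    [0,0,0],
    [0,0,0],
    [0,0,0],
    [0,0,0],
    [0,0,0]
  ],
  "angular": [
    [0,0,0],
    [0,0,0],
    [0,0,0],
    [0,0,0],
    [0,0,0],
    [0,0,0],
    [0,0,0],
    [0,0,0]
  ],
  "hand": [0,0,0,0,0,0,0,0],
  "force": 100
}}

```text
clock: 2.27
position: [0.4834, 0.3179, 0.2675]
ee_rot: [0.001, -0.072, 0.997, 0.001]
contact_force: [-0.7, 4.4, 4.7]
width: 0.0187
gripper_force: 98.1
```

Emit:
{"method": "carry_out", "body": {
  "linear": [
    [0,0,0.02],
    [0,0,0.04],
    [0,0,0.05],
    [0,0,0.06],
    [0,0,0.06],
    [0,0,0.06],
    [0,0,0.06],
    [0,0,0.06]
  ],
  "angular": [
    [0,0,0],
    [0,0,0],
    [0,0,0],
    [0,0,0],
    [0,0,0],
    [0,0,0],
    [0,0,0],
    [0,0,0]
  ],
  "hand": [0,0,0,0,0,0,0,0],
  "force": 120
}}

```text
clock: 2.93
position: [0.4826, 0.3164, 0.4718]
ee_rot: [-0.002, -0.072, 0.997, -0.002]
contact_force: [0.8, 0.1, -6.7]
width: 0.0181
gripper_force: 117.9
```

```bash
python3 - <<'E'
from h import *
a=snap('scene','s1');b=snap('top','t1')
c=np.hstack([cv2.resize(a[100:300,240:450],(420,400)),cv2.resize(b[180:360,160:340],(400,400))])
c=cv2.resize(c,(800,390));cv2.imwrite('pics/d1.png',c[:,:,::-1]); print(manip.get_state())
E
```

```text
{'clock': 3.0333, 'qpos': array([ 4.60293327e-01,  2.48295607e-01,  1.36861883e+00, -1.30462565e-03,
        1.51626679e+00, -1.25521342e+00]), 'qd': array([-0.00060653,  0.03707883,  0.1101668 ,  0.00253669, -0.07187613,
        0.00221005]), 'effort': array([ 2.54999829e-02, -4.30425739e+01, -2.67995918e+01, -2.17573863e-02,
        9.83536653e-01,  8.68016883e-03]), 'position': array([0.48374355, 0.31703111, 0.47634648]), 'ee_rot': array([ 4.13962246e-03, -7.23241668e-02,  9.97372098e-01,  9.87858485e-04]), 'contact_force': array([ 2.22371736,  0.22416144, -6.1983923 ]), 'moment': array([ 0.07631682, -0.24926333,  0.04582264]), 'gripper_force': 85.60335159301758, 'width': 0.018805964862517083}
```

View pics/d1.png

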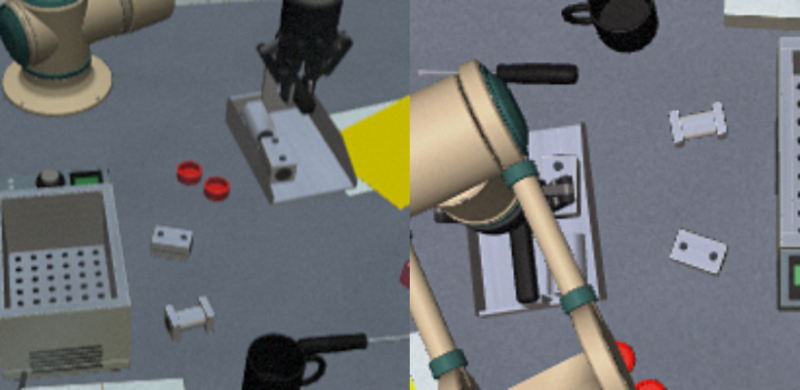

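Emit:
{"method": "carry_out", "body": {
  "linear": [
    [0,0,0],
    [0,0,0],
    [-0.006,-0.02,0],
    [-0.006,-0.04,0],
    [-0.006,-0.06,0.002],
    [-0.006,-0.07,0.002],
    [-0.006,-0.07,0.002],
    [-0.006,-0.07,0.002]
  ],
  "angular": [
    [0,0,0],
    [0,0,0],
    [0,0,-0.142],
    [0,0,-0.142],
    [0,0,-0.142],
    [0,0,-0.142],
    [0,0,-0.142],
    [0,0,-0.142]
  ],
  "hand": [0,0,0,0,0,0,0,0],
  "force": 120
}}

```text
clock: 3.7
position: [0.4639, 0.1503, 0.4735]
ee_rot: [-0.002, -0.038, 0.999, -0.001]
contact_force: [1.1, -1.3, -5.6]
width: 0.0185
gripper_force: 118.0
```

Emit:
{"method": "carry_out", "body": {
  "linear": [
    [-0.006,-0.07,0],
    [-0.006,-0.07,0],
    [-0.006,-0.07,0],
    [-0.006,-0.06,0],
    [-0.006,-0.05,0],
    [-0.006,-0.03,0],
    [-0.006,-0.02,0],
    [0,0,0]
  ],
  "angular": [
    [0,0,-0.142],
    [0,0,-0.142],
    [0,0,-0.142],
    [0,0,-0.142],
    [0,0,-0.142],
    [0,0,-0.142],
    [0,0,-0.142],
    [0,0,0]
  ],
  "hand": [0,0,0,0,0,0,0,0]
}}

```text
clock: 4.37
position: [0.443, -0.0344, 0.4743]
ee_rot: [-0.002, 0.003, 1.0, -0.0]
contact_force: [-0.1, 0.3, -6.6]
width: 0.0183
gripper_force: 118.1
```

```bash
python3 - <<'E'
from h import *
a=snap('scene','s2');b=snap('top','t2')
c=np.hstack([cv2.resize(a[100:300,180:390],(420,400)),cv2.resize(b[150:350,240:440],(400,400))])
c=cv2.resize(c,(800,390));cv2.imwrite('pics/d2.png',c[:,:,::-1]); print(manip.get_state())
E
```

```text
{'clock': 4.4667, 'qpos': array([-2.30233610e-01,  4.18410286e-02,  1.62373704e+00,  1.35663363e-03,
        1.47809010e+00, -1.79772599e+00]), 'qd': array([ 0.02471655,  0.00162809, -0.01425227,  0.00528126, -0.00367813,
        0.00802552]), 'effort': array([-8.30422528e-01, -3.05520880e+01, -2.76699507e+01, -2.73587527e-01,
        1.12419007e-01, -9.15066601e-03]), 'position': array([ 0.44373764, -0.03246156,  0.47486771]), 'ee_rot': array([-8.57735012e-04,  1.71546822e-03,  9.99997762e-01,  8.92924056e-04]), 'contact_force': array([ 0.36433353,  1.1675676 , -5.87174069]), 'moment': array([ 0.16838864, -0.0857875 , -0.01557803]), 'gripper_force': 118.16692113876343, 'width': 0.018202371842707555}
```

View pics/d2.png

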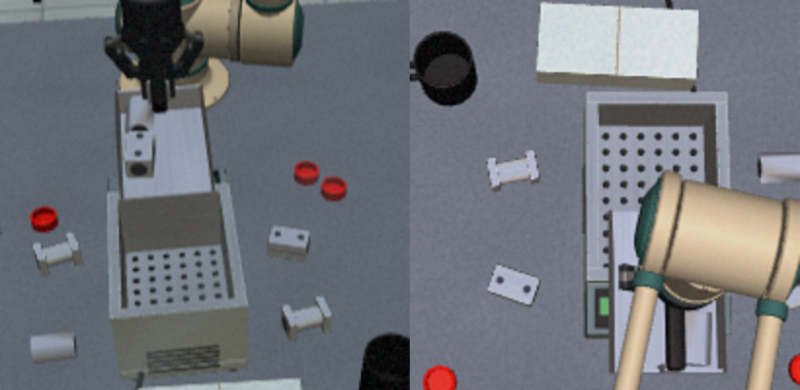

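Both views show the scoop level behind the tank's opening, aligned with it and still holding both fittings. Now I tip it.

Emit:
{"method": "carry_out", "body": {
  "linear": [
    [0.043,0,0.01],
    [0.044,0,0.006],
    [0.044,0,0.002],
    [0.045,0,-0.001],
    [0.045,0,-0.005],
    [0.044,0,-0.008],
    [0.044,0,-0.012],
    [0.043,0,-0.015]
  ],
  "angular": [
    [0,1,0],
    [0,1,0],
    [0,1,0],
    [0,1,0],
    [0,1,0],
    [0,1,0],
    [0,1,0],
    [0,1,0]
  ],
  "hand": [0,0,0,0,0,0,0,0]
}}

```text
clock: 5.13
position: [0.6224, -0.0308, 0.4637]
ee_rot: [-0.314, -0.0, 0.949, -0.001]
contact_force: [-0.4, -0.4, -5.6]
width: 0.0178
gripper_force: 118.8
```

Emit:
{"method": "carry_out", "body": {
  "linear": [
    [0.042,0,-0.015],
    [0.041,0,-0.018],
    [0.039,0,-0.021],
    [0,0,0],
    [0,0,0],
    [0,0,0],
    [0,0,0],
    [0,0,0]
  ],
  "angular": [
    [0,1,0],
    [0,1,0],
    [0,1,0],
    [0,0,0],
    [0,0,0],
    [0,0,0],
    [0,0,0],
    [0,0,0]
  ],
  "hand": [0,0,0,0,0,0,0,0]
}}

```text
clock: 5.8
position: [0.6799, -0.0323, 0.4402]
ee_rot: [-0.424, 0.001, 0.906, -0.001]
contact_force: [0.5, 0.3, -3.8]
width: 0.0183
gripper_force: 119.1
```

```bash
python3 - <<'E'
from h import *
a=snap('scene','s3');b=snap('top','t3')
c=np.hstack([cv2.resize(a[100:300,180:390],(420,400)),cv2.resize(b[150:350,240:440],(400,400))])
c=cv2.resize(c,(800,390));cv2.imwrite('pics/d3.png',c[:,:,::-1]); print(manip.get_state())
E
```

```text
{'clock': 5.9, 'qpos': array([-0.1232877 ,  0.69476828,  0.87140454, -0.14755941,  2.44222962,
       -1.76024952]), 'qd': array([-0.00110398,  0.01017793,  0.00057515,  0.00113027, -0.00028993,
       -0.00076656]), 'effort': array([ 1.22838900e-01, -6.33023357e+01, -2.20149386e+01, -6.69490434e-01,
        5.40547103e+00, -1.00529087e-03]), 'position': array([ 0.67999553, -0.03255647,  0.43972957]), 'ee_rot': array([-4.24106583e-01,  1.31171705e-03,  9.05611051e-01, -7.14456127e-04]), 'contact_force': array([-0.37771739,  0.31017371, -4.04526029]), 'moment': array([ 0.01795484, -1.08304488,  0.04677767]), 'gripper_force': 119.0735936164856, 'width': 0.01812420446925934}
```

View pics/d3.png

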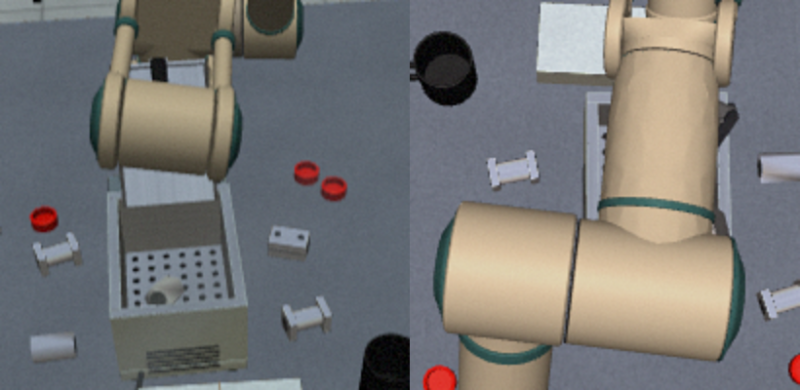

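Emit:
{"method": "carry_out", "body": {
  "linear": [
    [-0.039,0,0.025],
    [-0.041,0,0.022],
    [-0.042,0,0.018],
    [-0.043,0,0.015],
    [-0.044,0,0.012],
    [-0.044,0,0.008],
    [-0.045,0,0.005],
    [-0.045,0,0.001]
  ],
  "angular": [
    [0,-1,0],
    [0,-1,0],
    [0,-1,0],
    [0,-1,0],
    [0,-1,0],
    [0,-1,0],
    [0,-1,0],
    [0,-1,0]
  ],
  "hand": [0,0,0,0,0,0,0,0]
}}

```text
clock: 6.57
position: [0.5069, -0.0325, 0.4919]
ee_rot: [-0.117, 0.002, 0.993, -0.0]
contact_force: [-0.3, -0.8, -2.9]
width: 0.0183
gripper_force: 118.9
```

Emit:
{"method": "carry_out", "body": {
  "linear": [
    [-0.044,0,0],
    [-0.044,0.02,-0.002],
    [-0.043,0.04,-0.004],
    [0.008,0.07,0],
    [0.008,0.08,0],
    [0.008,0.08,0],
    [0.009,0.08,0],
    [0.009,0.08,0]
  ],
  "angular": [
    [0,-1,0],
    [0,-1,0],
    [0,-1,0],
    [0,0,0.19],
    [0,0,0.19],
    [0,0,0.19],
    [0,0,0.19],
    [0,0,0.19]
  ],
  "hand": [0,0,0,0,0,0,0,0]
}}

```text
clock: 7.23
position: [0.4627, 0.1933, 0.4883]
ee_rot: [-0.0, -0.037, 0.999, -0.0]
contact_force: [1.7, -0.3, -4.9]
width: 0.0183
gripper_force: 119.0
```

Emit:
{"method": "carry_out", "body": {
  "linear": [
    [0.009,0.08,0],
    [0.009,0.08,0],
    [0.009,0.06,-0.04],
    [0.008,0.02,-0.06],
    [0,0,-0.06],
    [0,0,-0.06],
    [0,0,0],
    [0,0,0]
  ],
  "angular": [
    [0,0,0.19],
    [0,0,0.19],
    [0,0,0.19],
    [0,0,0.19],
    [0,0,0.14],
    [0,0,0],
    [0,0,0],
    [0,0,0]
  ],
  "hand": [0,0,0,0,0,0,0,0]
}}

```text
clock: 7.9
position: [0.4812, 0.3115, 0.3766]
ee_rot: [-0.003, -0.073, 0.997, -0.001]
contact_force: [0.5, -0.1, -2.5]
width: 0.0184
gripper_force: 118.7
```

```bash
python3 - <<'E'
from h import *
a=snap('scene','s4');b=snap('top','t4')
c=np.hstack([cv2.resize(a[100:300,220:430],(420,400)),cv2.resize(b[170:350,180:440],(520,360))[:, :],])if 0 else np.hstack([cv2.resize(a[120:300,220:430],(400,343)),cv2.resize(b[180:350,210:410],(400,343))])
cv2.imwrite('pics/d4.png',c[:,:,::-1]); print(manip.get_state())
E
```

```text
{'clock': 8.0, 'qpos': array([ 4.52758543e-01,  2.89723208e-01,  1.54816821e+00, -3.80468542e-05,
        1.30036317e+00, -1.26288489e+00]), 'qd': array([-0.00142386, -0.00875544, -0.02364579,  0.00133444, -0.0110855 ,
       -0.00031468]), 'effort': array([ 1.52679090e-01, -4.25066292e+01, -2.41561890e+01,  3.10419383e-02,
        2.22995435e-01, -4.45437090e-04]), 'position': array([0.48289845, 0.31207983, 0.37975754]), 'ee_rot': array([ 1.55657566e-03, -7.23651932e-02,  9.97376806e-01,  6.02568877e-04]), 'contact_force': array([ 0.5658274 , -0.68498883, -2.99408251]), 'moment': array([ 0.05182325, -0.08308345, -0.03564542]), 'gripper_force': 118.82561802864075, 'width': 0.018148073722145795}
```

View pics/d4.png

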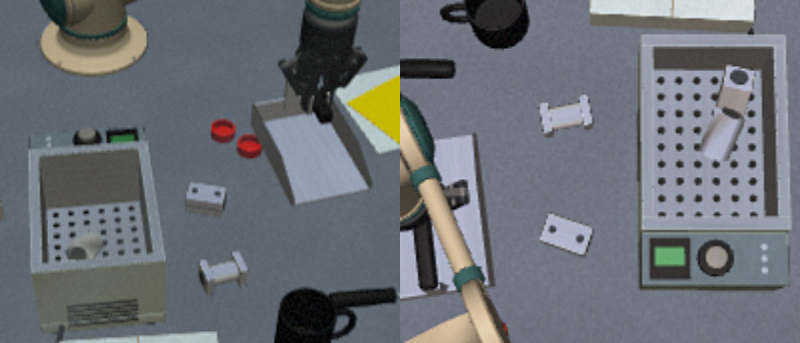

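Both fittings are in the tank and the scoop is empty. I'll set it down where it stood.

Emit:
{"method": "carry_out", "body": {
  "linear": [
    [0,0.004,-0.05],
    [0,0.004,-0.05],
    [0,0,-0.05],
    [0,0,-0.04],
    [0,0,-0.015],
    [0,0,-0.01],
    [0,0,-0.006],
    [0,0,0]
  ],
  "angular": [
    [0,0,0],
    [0,0,0],
    [0,0,0],
    [0,0,0],
    [0,0,0],
    [0,0,0],
    [0,0,0],
    [0,0,0]
  ],
  "hand": [0,0,0,0,0,0,0,0]
}}

```text
clock: 8.67
position: [0.4834, 0.3165, 0.2681]
ee_rot: [0.001, -0.072, 0.997, 0.001]
contact_force: [-0.1, -0.2, -3.6]
width: 0.0182
gripper_force: 118.7
```

Emit:
{"method": "carry_out", "body": {
  "linear": [
    [0,0,-0.003],
    [0,0,-0.003],
    [0,0,0],
    [0,0,0]
  ],
  "angular": [
    [0,0,0],
    [0,0,0],
    [0,0,0],
    [0,0,0]
  ],
  "hand": [0,0,0,0]
}}

```text
clock: 9.0
position: [0.4834, 0.317, 0.2672]
ee_rot: [0.002, -0.073, 0.997, 0.001]
contact_force: [-2.2, -0.3, 8.0]
width: 0.0179
gripper_force: 120.7
```

Emit:
{"method": "carry_out", "body": {
  "linear": [
    [0,0,0.002],
    [0,0,0],
    [0,0,0],
    [0,0,0],
    [0,0,0.03],
    [0,0,0.05],
    [0,0,0.05],
    [0,0,0.05]
  ],
  "angular": [
    [0,0,0],
    [0,0,0],
    [0,0,0],
    [0,0,0],
    [0,0,0],
    [0,0,0],
    [0,0,0],
    [0,0,0]
  ],
  "hand": [0.7,1,1,1,1,1,1,1],
  "force": 60
}}

```text
clock: 9.67
position: [0.4826, 0.3162, 0.3553]
ee_rot: [-0.001, -0.073, 0.997, -0.0]
contact_force: [0.6, -0.1, 0.6]
width: 0.0854
gripper_force: 0.0
```

Emit:
{"method": "carry_out", "body": {
  "linear": [
    [0,-0.042,0],
    [0,-0.042,0],
    [-0.004,-0.042,0],
    [-0.004,-0.042,0],
    [-0.004,-0.042,0],
    [-0.004,-0.042,0],
    [-0.005,-0.042,0],
    [-0.005,-0.042,0]
  ],
  "angular": [
    [0,0,-0.81],
    [0,0,-0.81],
    [0,0,-0.81],
    [0,0,-0.81],
    [0,0,-0.81],
    [0,0,-0.81],
    [0,0,-0.81],
    [0,0,-0.81]
  ],
  "hand": [1,1,1,1,1,1,1,1]
}}

```text
clock: 10.33
position: [0.4695, 0.1473, 0.3547]
ee_rot: [0.0, 0.187, 0.982, 0.0]
contact_force: [0.7, -0.7, 0.5]
width: 0.0853
gripper_force: 0.0
```

```bash
cat >> h.py <<'E'
P={'A':((293,237),(206,0)),'B':((293,296),0),'C':((431,236),0),'D':((433,302),0),'lid':((501,292),0)}
Q={'A':(337,263),'B':(328,223),'C':(207,277),'D':(208,229),'lid':(145,245)}
def track(tag):
    # template shift of each loose thing against the first pictures, both views
    for n,f,tab in(('top','t0',{k:v[0] for k,v in P.items()}),('scene','s0',Q)):
        im=manip.get_image(n)[:,:,::-1].copy(); cv2.imwrite(f'pics/{f[0]}_{tag}.png',im); r=cv2.imread(f'pics/{f}.png')
        for k,(u,v) in tab.items():
            h=38 if k=='lid' else 17; m=28
            w=im[v-h-m:v+h+m,u-h-m:u+h+m]
            c=cv2.matchTemplate(w,r[v-h:v+h,u-h:u+h],cv2.TM_CCOEFF_NORMED); _,s,_,l=cv2.minMaxLoc(c)
            print(n,k,'shift',l[0]-m,l[1]-m,'score %.2f'%s)
E
python3 - <<'E'
from h import *
track(1); s=manip.get_state(); print(s['position'],s['ee_rot'])
E
```

```text
top A shift 0 0 score 0.70
top B shift -13 -28 score 0.37
top C shift 0 0 score 0.99
top D shift 0 0 score 1.00
top lid shift 0 0 score 1.00
scene A shift 0 0 score 0.99
scene B shift 0 0 score 0.99
scene C shift 0 0 score 0.99
scene D shift 0 0 score 0.99
scene lid shift 0 0 score 0.99
[0.46919819 0.14613538 0.35463758] [-2.68466844e-04  1.87157194e-01  9.82329652e-01 -7.53846548e-04]
```

Emit:
{"method": "carry_out", "body": {
  "linear": [
    [0.003,0.007,-0.07],
    [0,0,-0.08],
    [0,0,-0.08],
    [0,0,-0.06],
    [0,0,-0.04],
    [0,0,-0.024],
    [0,0,0],
    [0,0,0]
  ],
  "angular": [
    [0,0,0],
    [0,0,0],
    [0,0,0],
    [0,0,0],
    [0,0,0],
    [0,0,0],
    [0,0,0],
    [0,0,0]
  ],
  "hand": [1,1,1,1,1,1,1,0.5]
}}

```text
clock: 11.1
position: [0.4713, 0.1523, 0.1772]
ee_rot: [-0.001, 0.185, 0.983, -0.0]
contact_force: [-0.1, 0.2, -0.7]
width: 0.0754
gripper_force: 0.0
```

Emit:
{"method": "carry_out", "body": {
  "linear": [
    [0,0,0],
    [0,0,0],
    [0,0,0],
    [0,0,0],
    [0,0,0.04],
    [0,0,0.07],
    [0,0,0.07],
    [0,0,0.07]
  ],
  "angular": [
    [0,0,0],
    [0,0,0],
    [0,0,0],
    [0,0,0],
    [0,0,0],
    [0,0,0],
    [0,0,0],
    [0,0,0]
  ],
  "hand": [0,0,0,0,0,0,0,0]
}}

```text
clock: 11.77
position: [0.4706, 0.1517, 0.3042]
ee_rot: [-0.0, 0.185, 0.983, -0.0]
contact_force: [0.1, -0.3, -1.0]
width: 0.0612
gripper_force: 65.1
```

Emit:
{"method": "carry_out", "body": {
  "linear": [
    [0,-0.02,0.07],
    [0,-0.04,0.06],
    [0.015,-0.06,0],
    [0.015,-0.07,0],
    [0.015,-0.07,0],
    [0.015,-0.06,0],
    [0.015,-0.04,0],
    [0.013,-0.014,0]
  ],
  "angular": [
    [0,0,0.6],
    [0,0,0.6],
    [0,0,0.6],
    [0,0,0.6],
    [0,0,0.6],
    [0,0,0.6],
    [0,0,0.6],
    [0,0,0.5]
  ],
  "hand": [0,0,0,0,0,0,0,0]
}}

```text
clock: 12.43
position: [0.5153, -0.0382, 0.3681]
ee_rot: [0.0, -0.001, 1.0, -0.001]
contact_force: [-0.1, 0.3, -0.7]
width: 0.061
gripper_force: 65.0
```

Emit:
{"method": "carry_out", "body": {
  "linear": [
    [0,0,-0.04],
    [0,0,-0.07],
    [0,0,-0.07],
    [0,0,-0.05],
    [0,0,-0.02],
    [0,0,0],
    [0,0,0],
    [0,0,0]
  ],
  "angular": [
    [0,0,0],
    [0,0,0],
    [0,0,0],
    [0,0,0],
    [0,0,0],
    [0,0,0],
    [0,0,0],
    [0,0,0]
  ],
  "hand": [0,0,0,0,0,0,1,1]
}}

```text
clock: 13.1
position: [0.5162, -0.035, 0.2445]
ee_rot: [0.002, -0.001, 1.0, 0.0]
contact_force: [1.9, 19.7, -8.5]
width: 0.0826
gripper_force: 0.0
```

Emit:
{"method": "carry_out", "body": {
  "linear": [
    [0,0,0],
    [0,0,0.06],
    [0,0,0.07],
    [0,0,0.07],
    [0,0,0.06],
    [0,0,0]
  ],
  "angular": [
    [0,0,0],
    [0,0,0],
    [0,0,0],
    [0,0,0],
    [0,0,0],
    [0,0,0]
  ],
  "hand": [1,1,1,1,1,1]
}}

```text
clock: 13.6
position: [0.5172, -0.0355, 0.3817]
ee_rot: [0.009, -0.002, 1.0, -0.002]
contact_force: [0.6, -0.8, 1.0]
width: 0.0854
gripper_force: 0.0
```

Emit:
{"method": "carry_out", "body": {
  "linear": [
    [0.028,0.02,0],
    [0.028,0.04,0],
    [0.028,0.06,0],
    [0.028,0.07,0],
    [0.028,0.07,0],
    [0.028,0.06,0],
    [0.028,0.04,0],
    [0.028,0.013,0]
  ],
  "angular": [
    [0,0,0.24],
    [0,0,0.24],
    [0,0,0.24],
    [0,0,0.24],
    [0,0,0.24],
    [0,0,0.24],
    [0,0,0.24],
    [0,0,0.24]
  ],
  "hand": [1,1,1,1,1,1,1,1]
}}

```text
clock: 14.27
position: [0.6275, 0.155, 0.3746]
ee_rot: [0.002, -0.08, 0.997, 0.001]
contact_force: [0.5, -0.2, -0.1]
width: 0.0853
gripper_force: 0.0
```

```bash
python3 - <<'E'
from h import *
track(2); s=manip.get_state(); print(s['position'],s['ee_rot'])
a=cv2.imread('pics/s_2.png');b=cv2.imread('pics/t_2.png')
cv2.imwrite('pics/d5.png',np.hstack([cv2.resize(a[160:300,220:380],(400,350)),cv2.resize(b[180:340,270:450],(400,350))]))
E
```

```text
top A shift 0 0 score 0.77
top B shift 10 -25 score 0.34
top C shift 0 0 score 0.99
top D shift 0 0 score 1.00
top lid shift 0 0 score 1.00
scene A shift 0 0 score 0.99
scene B shift 10 -7 score 0.14
scene C shift 0 0 score 0.99
scene D shift 0 0 score 0.99
scene lid shift 0 0 score 0.99
[0.62879454 0.1530988  0.3740325 ] [ 2.33227495e-03 -7.94200460e-02  9.96838484e-01  2.30930678e-04]
```

View pics/d5.png

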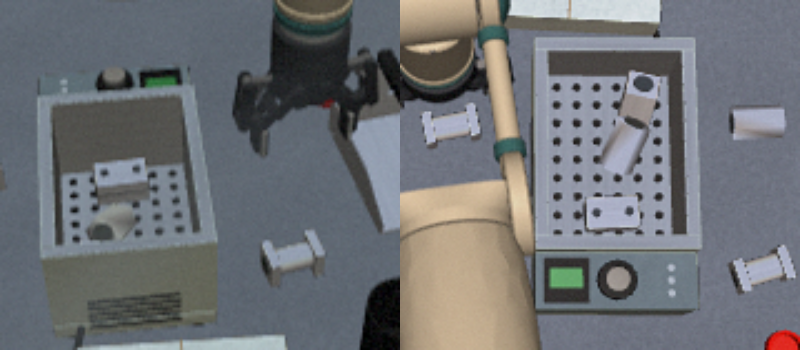

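The tank now holds the block B near its near wall, with the first two at the far side. The gripper stands over coupling A.

Emit:
{"method": "carry_out", "body": {
  "linear": [
    [0,-0.002,-0.05],
    [0,0,-0.08],
    [0,0,-0.08],
    [0,0,-0.08],
    [0,0,-0.05],
    [0,0,-0.03],
    [0,0,-0.02],
    [0,0,0]
  ],
  "angular": [
    [0,0,0],
    [0,0,0],
    [0,0,0],
    [0,0,0],
    [0,0,0],
    [0,0,0],
    [0,0,0],
    [0,0,0]
  ],
  "hand": [1,1,1,1,1,1,1,1]
}}

```text
clock: 15.03
position: [0.6263, 0.1496, 0.1765]
ee_rot: [-0.002, -0.078, 0.997, -0.0]
contact_force: [-0.2, -1.3, 0.3]
width: 0.0856
gripper_force: 0.0
```

Emit:
{"method": "carry_out", "body": {
  "linear": [
    [0,0,0],
    [0,0,0],
    [0,0,0],
    [0,0,0],
    [0,0,0.04],
    [0,0,0.07],
    [0,0,0.07],
    [0,0,0.07]
  ],
  "angular": [
    [0,0,0],
    [0,0,0],
    [0,0,0],
    [0,0,0],
    [0,0,0],
    [0,0,0],
    [0,0,0],
    [0,0,0]
  ],
  "hand": [0,0,0,0,0,0,0,0]
}}

```text
clock: 15.7
position: [0.6268, 0.1503, 0.3043]
ee_rot: [-0.0, -0.078, 0.997, -0.0]
contact_force: [0.3, -0.5, -1.1]
width: 0.0651
gripper_force: 67.1
```

Emit:
{"method": "carry_out", "body": {
  "linear": [
    [0,0,0.05],
    [0,0,0.05],
    [0,0,0.036],
    [0,0,0],
    [0,0,0],
    [0,0,0],
    [0,0,0],
    [0,0,0]
  ],
  "angular": [
    [0,0,-0.983],
    [0,0,-0.983],
    [0,0,-0.983],
    [0,0,-0.983],
    [0,0,-0.983],
    [0,0,-0.983],
    [0,0,-0.983],
    [0,0,-0.983]
  ],
  "hand": [0,0,0,0,0,0,0,0]
}}

```text
clock: 16.37
position: [0.6268, 0.1503, 0.3713]
ee_rot: [0.0, 0.236, 0.972, 0.0]
contact_force: [0.1, 0.4, -0.8]
width: 0.0651
gripper_force: 67.2
```

Emit:
{"method": "carry_out", "body": {
  "linear": [
    [-0.004,-0.02,0],
    [-0.004,-0.04,0],
    [-0.005,-0.05,0],
    [-0.005,-0.05,0],
    [-0.005,-0.05,0],
    [-0.005,-0.04,0],
    [-0.006,-0.02,0],
    [0,-0.002,0]
  ],
  "angular": [
    [0,0,-0.983],
    [0,0,-0.983],
    [0,0,-0.983],
    [0,0,-0.983],
    [0,0,-0.983],
    [0,0,-0.983],
    [0,0,-0.983],
    [0,0,-0.983]
  ],
  "hand": [0,0,0,0,0,0,0,0]
}}

```text
clock: 17.03
position: [0.6094, 0.012, 0.3713]
ee_rot: [0.0, 0.526, 0.85, -0.001]
contact_force: [-0.3, -0.1, -0.5]
width: 0.065
gripper_force: 67.2
```

Emit:
{"method": "carry_out", "body": {
  "linear": [
    [0,0,0],
    [0,0,0],
    [0,0,0],
    [0,0,0],
    [0,0,0],
    [0,0,0],
    [0,0,0]
  ],
  "angular": [
    [0,0,-0.983],
    [0,0,-0.983],
    [0,0,-0.983],
    [0,0,-0.983],
    [0,0,-0.983],
    [0,0,-0.983],
    [0,0,0]
  ],
  "hand": [0,0,0,0,0,0,0]
}}

```text
clock: 17.62
position: [0.6099, 0.0143, 0.3712]
ee_rot: [0.0, 0.709, 0.706, 0.0]
contact_force: [0.7, -0.5, -0.3]
width: 0.0651
gripper_force: 67.2
```

Emit:
{"method": "carry_out", "body": {
  "linear": [
    [0,0,-0.05],
    [0,0,-0.07],
    [0,0,-0.05],
    [0,0,-0.03],
    [0,0,0],
    [0,0,0],
    [0,0,0],
    [0,0,0]
  ],
  "angular": [
    [0,0,0],
    [0,0,0],
    [0,0,0],
    [0,0,0],
    [0,0,0],
    [0,0,0],
    [0,0,0],
    [0,0,0]
  ],
  "hand": [0,0,0,0,0,1,1,1]
}}

```text
clock: 18.28
position: [0.611, 0.0143, 0.2728]
ee_rot: [0.002, 0.708, 0.706, 0.001]
contact_force: [0.0, 0.9, -0.3]
width: 0.0851
gripper_force: 0.0
```

Emit:
{"method": "carry_out", "body": {
  "linear": [
    [0,0,0.05],
    [0,0,0.08],
    [0,0,0.08],
    [0,-0.04,0],
    [0,-0.07,0],
    [0,-0.08,0],
    [0.005,-0.08,0],
    [0.006,-0.08,0]
  ],
  "angular": [
    [0,0,0],
    [0,0,0],
    [0,0,1],
    [0,0,1],
    [0,0,1],
    [0,0,1],
    [0,0,1],
    [0,0,1]
  ],
  "hand": [1,1,1,1,1,1,1,1]
}}

```text
clock: 18.95
position: [0.6155, -0.1621, 0.3782]
ee_rot: [0.002, 0.518, 0.856, 0.0]
contact_force: [0.7, -0.6, -0.3]
width: 0.0856
gripper_force: 0.0
```

Emit:
{"method": "carry_out", "body": {
  "linear": [
    [0.006,-0.06,0],
    [0.006,-0.04,0],
    [0.006,-0.02,0],
    [0.006,0,0],
    [0.006,0,0],
    [0.005,0,0],
    [0,0,0],
    [0,0,0]
  ],
  "angular": [
    [0,0,1],
    [0,0,1],
    [0,0,1],
    [0,0,1],
    [0,0,1],
    [0,0,1],
    [0,0,1],
    [0,0,1]
  ],
  "hand": [1,1,1,1,1,1,1,1]
}}

```text
clock: 19.62
position: [0.6334, -0.2209, 0.3777]
ee_rot: [0.002, 0.223, 0.975, -0.0]
contact_force: [-0.0, -0.5, -0.3]
width: 0.0853
gripper_force: 0.0
```

Emit:
{"method": "carry_out", "body": {
  "linear": [
    [0,0,0],
    [0,0,0],
    [0,0,0],
    [0,0,0],
    [0,0,0],
    [0,0,0],
    [0,0,0]
  ],
  "angular": [
    [0,0,1],
    [0,0,1],
    [0,0,1],
    [0,0,1],
    [0,0,1],
    [0,0,1],
    [0,0,0]
  ],
  "hand": [1,1,1,1,1,1,1]
}}

```text
clock: 20.2
position: [0.6332, -0.2207, 0.3776]
ee_rot: [0.001, -0.014, 1.0, -0.001]
contact_force: [-1.0, 0.9, -0.1]
width: 0.0853
gripper_force: 0.0
```

```bash
python3 - <<'E'
from h import *
track(3); s=manip.get_state(); print(s['position'],s['ee_rot'])
a=cv2.imread('pics/s_3.png');b=cv2.imread('pics/t_3.png')
cv2.imwrite('pics/d6.png',np.hstack([cv2.resize(a[160:300,180:340],(400,350)),cv2.resize(b[180:340,290:470],(400,350))]))
E
```

```text
top A shift -28 -28 score 0.26
top B shift 8 27 score 0.20
top C shift 10 15 score 0.41
top D shift 17 3 score 0.27
top lid shift 0 0 score 0.76
scene A shift 5 2 score 0.23
scene B shift 3 7 score 0.22
scene C shift 0 0 score 0.99
scene D shift 0 6 score 0.55
scene lid shift 0 0 score 0.74
[ 0.63322542 -0.22070558  0.37714056] [ 1.06876274e-03 -1.23349186e-02  9.99923243e-01 -4.65441320e-04]
```

View pics/d6.png

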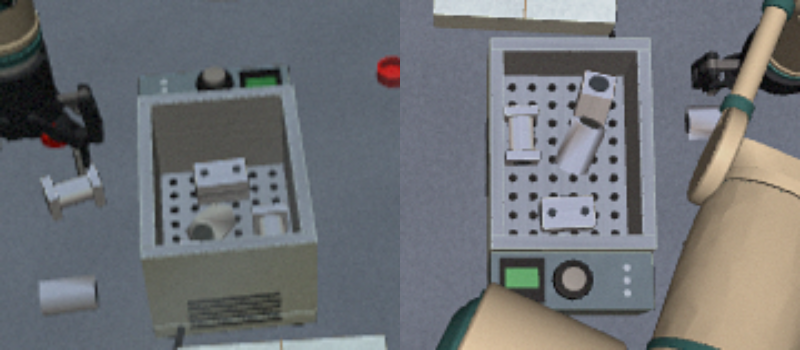

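A sits along the tank's left side. C has not moved and the gripper is above it.

Emit:
{"method": "carry_out", "body": {
  "linear": [
    [0,-0.002,-0.05],
    [0,0,-0.08],
    [0,0,-0.08],
    [0,0,-0.08],
    [0,0,-0.05],
    [0,0,-0.04],
    [0,0,-0.022],
    [0,0,0]
  ],
  "angular": [
    [0,0,0],
    [0,0,0],
    [0,0,0],
    [0,0,0],
    [0,0,0],
    [0,0,0],
    [0,0,0],
    [0,0,0]
  ],
  "hand": [1,1,1,1,1,1,1,1]
}}

```text
clock: 20.97
position: [0.6324, -0.2214, 0.1723]
ee_rot: [-0.002, -0.013, 1.0, 0.001]
contact_force: [0.6, -0.2, 0.5]
width: 0.0851
gripper_force: 0.0
```

Emit:
{"method": "carry_out", "body": {
  "linear": [
    [0,0,0],
    [0,0,0],
    [0,0,0],
    [0,0,0],
    [0,0,0.04],
    [0,0,0.07],
    [0,0,0.07],
    [0,0,0.07]
  ],
  "angular": [
    [0,0,0],
    [0,0,0],
    [0,0,0],
    [0,0,0],
    [0,0,0],
    [0,0,0],
    [0,0,0],
    [0,0,0]
  ],
  "hand": [0,0,0,0,0,0,0,0]
}}

```text
clock: 21.63
position: [0.6329, -0.2216, 0.3017]
ee_rot: [0.0, -0.013, 1.0, -0.0]
contact_force: [0.7, -0.7, -1.2]
width: 0.0592
gripper_force: 65.4
```

Emit:
{"method": "carry_out", "body": {
  "linear": [
    [0,0,0.07],
    [-0.02,0.02,0.067],
    [-0.04,0.06,0],
    [-0.04,0.07,0],
    [-0.04,0.07,0],
    [-0.04,0.07,0],
    [-0.03,0.06,0],
    [-0.02,0.023,0]
  ],
  "angular": [
    [0,0,0],
    [0,0,0],
    [0,0,0],
    [0,0,0],
    [0,0,0],
    [0,0,0],
    [0,0,0],
    [0,0,0]
  ],
  "hand": [0,0,0,0,0,0,0,0]
}}

```text
clock: 22.3
position: [0.5156, -0.0318, 0.3692]
ee_rot: [-0.0, -0.014, 1.0, 0.001]
contact_force: [-0.2, -0.2, -1.2]
width: 0.0593
gripper_force: 65.5
```

Emit:
{"method": "carry_out", "body": {
  "linear": [
    [0,0,-0.04],
    [0,0,-0.07],
    [0,0,-0.07],
    [0,0,-0.05],
    [0,0,0],
    [0,0,0],
    [0,0,0],
    [0,0,0]
  ],
  "angular": [
    [0,0,0],
    [0,0,0],
    [0,0,0],
    [0,0,0],
    [0,0,0],
    [0,0,0],
    [0,0,0],
    [0,0,0]
  ],
  "hand": [0,0,0,0,0,0,0,0]
}}

```text
clock: 22.97
position: [0.5189, -0.0355, 0.2547]
ee_rot: [0.001, -0.013, 1.0, -0.0]
contact_force: [-0.0, -0.4, -1.0]
width: 0.0592
gripper_force: 68.9
```

Emit:
{"method": "carry_out", "body": {
  "linear": [
    [0,0,0],
    [0,0,0],
    [0,0,0],
    [0,0,0.05],
    [0,0,0.07],
    [0,0,0.07],
    [0,0,0.07],
    [0,0,0]
  ],
  "angular": [
    [0,0,0],
    [0,0,0],
    [0,0,0],
    [0,0,0],
    [0,0,0],
    [0,0,0],
    [0,0,0],
    [0,0,0]
  ],
  "hand": [1,1,1,1,1,1,1,1]
}}

```text
clock: 23.63
position: [0.52, -0.0355, 0.3911]
ee_rot: [0.007, -0.013, 1.0, -0.002]
contact_force: [1.1, -0.1, 0.4]
width: 0.0857
gripper_force: 0.0
```

```bash
python3 - <<'E'
from h import *
track(4); s=manip.get_state(); print(s['position'],s['ee_rot'])
a=cv2.imread('pics/s_4.png');b=cv2.imread('pics/t_4.png')
cv2.imwrite('pics/d7.png',np.hstack([cv2.resize(a[160:300,100:310],(400,267)),cv2.resize(b[180:345,300:547],(400,267))]))
E
```

```text
top A shift -28 -28 score 0.26
top B shift -9 8 score 0.19
top C shift -28 1 score 0.30
top D shift 0 -10 score 0.76
top lid shift 0 0 score 1.00
scene A shift 12 4 score 0.21
scene B shift 0 8 score 0.20
scene C shift 22 3 score 0.15
scene D shift 0 6 score 0.69
scene lid shift 0 0 score 0.99
[ 0.51835027 -0.03522886  0.38534358] [ 2.36309469e-03 -1.32529637e-02  9.99909266e-01 -4.84402204e-04]
```

View pics/d7.png

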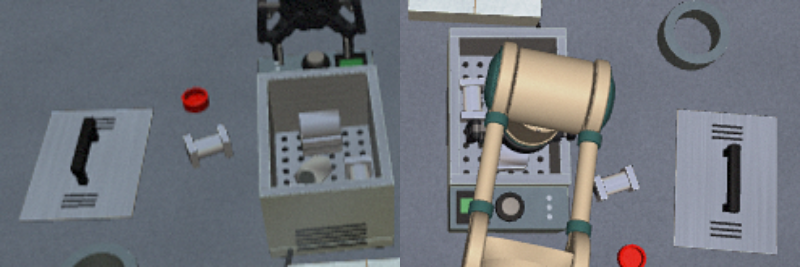

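C rests on B in the tank. D has been knocked, so I re-measure it.

```bash
python3 - <<'E'
from h import *
b=cv2.imread('pics/t_4.png'); w=b[272:318,412:462]
g=cv2.cvtColor(w,cv2.COLOR_BGR2GRAY); print(np.median(g))
m=(g>np.median(g)+40).astype(np.uint8)
n,l,st,ce=cv2.connectedComponentsWithStats(m); i=1+np.argmax(st[1:,4]); 
ys,xs=np.where(l==i); r=cv2.minAreaRect(np.c_[xs,ys].astype(np.float32)); box=cv2.boxPoints(r)+[412,272]
print(st[i],r,[at('top',*p,.036)[:2].round(4) for p in box])
c=r[0][0]+412,r[0][1]+272; print(at('top',*c,.034),at('top',*ce[i]+[412,272],.034))
a=cv2.imread('pics/s_4.png'); g=cv2.cvtColor(a[210:260,185:235],cv2.COLOR_BGR2GRAY)
m=(g>np.median(g)+40).astype(np.uint8);n,l,st,ce=cv2.connectedComponentsWithStats(m);i=1+np.argmax(st[1:,4]);print(st[i],at('scene',*ce[i]+[185,210],.025))
E
```

```text
119.0
[  0   0   9  45 276] ((1.8737199306488037, 21.573379516601562), (7.828362941741943, 44.282833099365234), 6.709837436676025) [array([ 0.4203, -0.1474]), array([ 0.5352, -0.165 ]), array([ 0.5327, -0.1854]), array([ 0.4179, -0.1675])]
[ 0.47625288 -0.16660168  0.034     ] [ 0.48363442 -0.16958171  0.034     ]
[ 11  15  24  16 150] [ 0.47195553 -0.21718204  0.025     ]
```

```bash
python3 - <<'E'
import cv2,numpy as np
b=cv2.imread('pics/t_4.png');a=cv2.imread('pics/s_4.png')
cv2.imwrite('pics/d8.png',np.hstack([cv2.resize(b[270:320,410:460],(400,400),interpolation=2),cv2.resize(a[210:260,180:230],(400,400),interpolation=2)]))
E
```

```text
(no output)
```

View pics/d8.png

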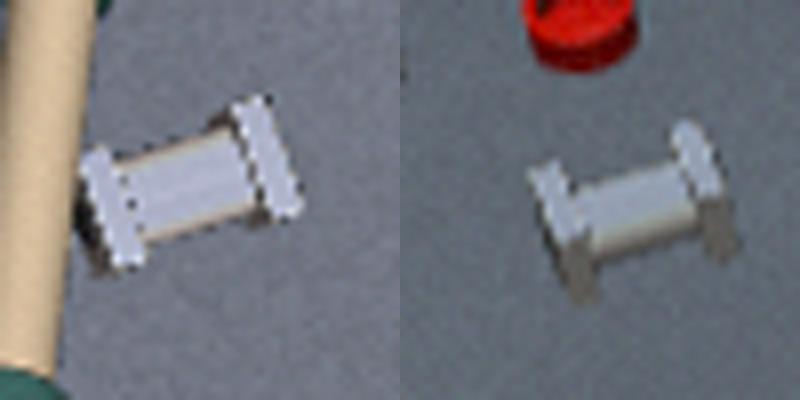

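```bash
python3 - <<'E'
from h import *
l=at('top',424.25,296.0,.04);r=at('top',443.4,289.75,.04);print(l,r,(l+r)/2,np.arctan2(*(l-r)[[1,0]]))
print(at('scene',199.75,235.4,.04),at('scene',217.25,230,.04))
print(tri(ray('top',433.8,292.9),ray('scene',208.5,232.7)))
E
```

```text
[ 0.46928166 -0.19236773  0.04      ] [ 0.48552668 -0.24309637  0.04      ] [ 0.47740417 -0.21773205  0.04      ] 1.8807112665474697
[ 0.4899585  -0.23922412  0.04      ] [ 0.47418715 -0.18754398  0.04      ]
(array([ 0.47779921, -0.21633713,  0.03594244]), np.float64(0.004212006391800325))
```

Emit:
{"method": "carry_out", "body": {
  "linear": [
    [-0.01,-0.02,0],
    [-0.01,-0.05,0],
    [-0.01,-0.06,0],
    [-0.01,-0.07,0],
    [-0.01,-0.07,0],
    [-0.01,-0.05,0],
    [-0.01,-0.03,0],
    [-0.011,-0.013,0]
  ],
  "angular": [
    [0,0,0.44],
    [0,0,0.44],
    [0,0,0.44],
    [0,0,0.44],
    [0,0,0.44],
    [0,0,0.44],
    [0,0,0.44],
    [0,0,0.44]
  ],
  "hand": [1,1,1,1,1,1,1,1]
}}

```text
clock: 24.4
position: [0.477, -0.2189, 0.3812]
ee_rot: [-0.001, -0.153, 0.988, 0.001]
contact_force: [-0.1, 0.0, 0.4]
width: 0.0853
gripper_force: 0.0
```

Emit:
{"method": "carry_out", "body": {
  "linear": [
    [0,0,-0.05],
    [0,0,-0.06],
    [0,0,-0.06],
    [0,0,-0.06],
    [0,0,0],
    [0,0,0]
  ],
  "angular": [
    [0,0,0],
    [0,0,0],
    [0,0,0],
    [0,0,0],
    [0,0,0],
    [0,0,0]
  ],
  "hand": [1,1,1,1,1,1]
}}

```text
clock: 24.9
position: [0.4766, -0.2161, 0.2661]
ee_rot: [-0.002, -0.153, 0.988, 0.002]
contact_force: [-0.6, 0.6, -0.2]
width: 0.0853
gripper_force: 0.0
```

Next I descend the rest of the way, grip D and lift it.

Emit:
{"method": "carry_out", "body": {
  "linear": [
    [0.003,0,-0.05],
    [0,0,-0.05],
    [0,0,-0.04],
    [0,0,-0.025],
    [0,0,-0.012],
    [0,0,0],
    [0,0,0],
    [0,0,0]
  ],
  "angular": [
    [0,0,0],
    [0,0,0],
    [0,0,0],
    [0,0,0],
    [0,0,0],
    [0,0,0],
    [0,0,0],
    [0,0,0]
  ],
  "hand": [1,1,1,1,1,1,0,0]
}}

```text
clock: 25.57
position: [0.48, -0.2171, 0.1815]
ee_rot: [0.001, -0.153, 0.988, -0.001]
contact_force: [-4.0, 3.7, 9.8]
width: 0.0652
gripper_force: 65.6
```

Emit:
{"method": "carry_out", "body": {
  "linear": [
    [0,0,0],
    [0,0,0],
    [0,0,0],
    [0,0,0.04],
    [0,0,0.07],
    [0,0,0.08],
    [0,0,0.08],
    [0,0,0.08]
  ],
  "angular": [
    [0,0,0],
    [0,0,0],
    [0,0,0],
    [0,0,0],
    [0,0,0],
    [0,0,0],
    [0,0,0],
    [0,0,0]
  ],
  "hand": [0,0,0,0,0,0,0,0]
}}

```text
clock: 26.23
position: [0.4787, -0.2164, 0.357]
ee_rot: [0.0, -0.153, 0.988, -0.0]
contact_force: [1.1, -0.4, -1.9]
width: 0.0648
gripper_force: 66.9
```

```bash
python3 - <<'E'
from h import *
a=snap('scene','s5');b=snap('top','t5')
cv2.imwrite('pics/d9.png',np.hstack([cv2.resize(a[160:300,180:340],(400,350)),cv2.resize(b[190:310,320:420],(400,480))[:350]])[:,:,::-1])
E
```

```text
(no output)
```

View pics/d9.png

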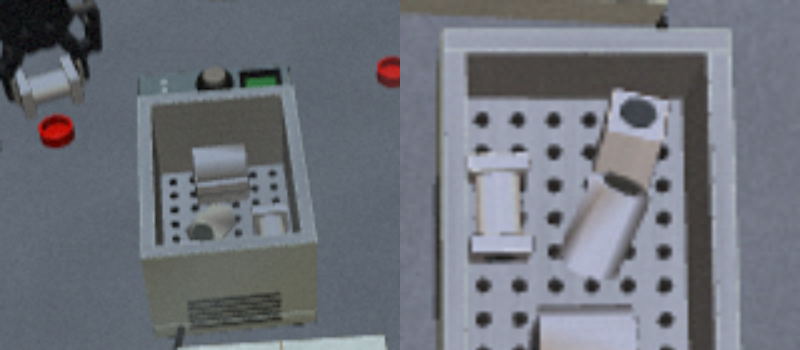

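The tank shows A along the left side, the first pair in the middle, C on B at the near end. D is held and will go on top of A. That was my 14th and last picture, so from here I check by numbers.

```bash
python3 - <<'E'
from h import *
print(at('top',345,230,.077),at('top',345.3,250.8,.077),manip.get_state()['position'])
E
```

```text
[0.63719017 0.01411306 0.077     ] [0.58227088 0.01398815 0.077     ] [ 0.48088707 -0.21768809  0.36236244]
```

Emit:
{"method": "carry_out", "body": {
  "linear": [
    [0,0,0.03],
    [0,0,0],
    [0.03,0,0],
    [0.03,0.02,0],
    [0.03,0.04,0],
    [0.03,0.05,0],
    [0.03,0.05,0],
    [0.03,0.05,0]
  ],
  "angular": [
    [0,0,-0.978],
    [0,0,-0.978],
    [0,0,-0.978],
    [0,0,-0.978],
    [0,0,-0.978],
    [0,0,-0.978],
    [0,0,-0.978],
    [0,0,-0.978]
  ],
  "hand": [0,0,0,0,0,0,0,0]
}}

```text
clock: 27.0
position: [0.5694, -0.1107, 0.3692]
ee_rot: [-0.0, 0.161, 0.987, 0.0]
contact_force: [-0.1, -0.2, -1.1]
width: 0.0647
gripper_force: 66.9
```

Emit:
{"method": "carry_out", "body": {
  "linear": [
    [0.03,0.05,0],
    [0.02,0.05,0],
    [0.02,0.05,0],
    [0.01,0.04,0],
    [0,0.04,0],
    [0,0.02,0],
    [0,0,0],
    [0,0,0]
  ],
  "angular": [
    [0,0,-0.978],
    [0,0,-0.978],
    [0,0,-0.978],
    [0,0,-0.978],
    [0,0,-0.978],
    [0,0,-0.978],
    [0,0,-0.978],
    [0,0,-0.978]
  ],
  "hand": [0,0,0,0,0,0,0,0]
}}

```text
clock: 27.67
position: [0.6088, 0.0144, 0.3691]
ee_rot: [-0.0, 0.455, 0.89, -0.0]
contact_force: [0.0, 0.3, -1.7]
width: 0.0651
gripper_force: 66.9
```

Emit:
{"method": "carry_out", "body": {
  "linear": [
    [0,0,0],
    [0,0,0],
    [0,0,0],
    [0,0,0],
    [0,0,0],
    [0,0,0],
    [0,0,0],
    [0,0,0]
  ],
  "angular": [
    [0,0,-0.978],
    [0,0,-0.978],
    [0,0,-0.978],
    [0,0,-0.978],
    [0,0,-0.978],
    [0,0,-0.978],
    [0,0,-0.978],
    [0,0,-0.978]
  ],
  "hand": [0,0,0,0,0,0,0,0]
}}

```text
clock: 28.33
position: [0.6088, 0.0133, 0.3691]
ee_rot: [-0.0, 0.708, 0.706, -0.0]
contact_force: [-0.4, 0.1, -0.4]
width: 0.0649
gripper_force: 66.9
```

Emit:
{"method": "carry_out", "body": {
  "linear": [
    [0.002,0.001,-0.05],
    [0,0,-0.06],
    [0,0,-0.05],
    [0,0,-0.03],
    [0,0,-0.012],
    [0,0,0],
    [0,0,0],
    [0,0,0]
  ],
  "angular": [
    [0,0,0],
    [0,0,0],
    [0,0,0],
    [0,0,0],
    [0,0,0],
    [0,0,0],
    [0,0,0],
    [0,0,0]
  ],
  "hand": [0,0,0,0,0,0,0,0]
}}

```text
clock: 29.0
position: [0.6108, 0.0137, 0.2701]
ee_rot: [0.001, 0.707, 0.707, 0.001]
contact_force: [0.8, -0.0, -0.9]
width: 0.0651
gripper_force: 67.0
```

Emit:
{"method": "carry_out", "body": {
  "linear": [
    [0,0,0],
    [0,0,0],
    [0,0,0],
    [0,0,0],
    [0,0,0.05],
    [0,0,0.07],
    [0,0,0.07],
    [0,0,0.06]
  ],
  "angular": [
    [0,0,0],
    [0,0,0],
    [0,0,0],
    [0,0,0],
    [0,0,0],
    [0,0,0],
    [0,0,0],
    [0,0,0]
  ],
  "hand": [1,1,1,1,1,1,1,1]
}}

```text
clock: 29.67
position: [0.6102, 0.0138, 0.3961]
ee_rot: [0.001, 0.707, 0.707, 0.001]
contact_force: [0.2, -0.4, 0.2]
width: 0.0853
gripper_force: 0.0
```

Emit:
{"method": "carry_out", "body": {
  "linear": [
    [-0.02,-0.03,0],
    [-0.02,-0.06,0],
    [-0.02,-0.07,0],
    [-0.02,-0.07,0],
    [-0.02,-0.07,0],
    [-0.02,-0.07,0],
    [-0.02,-0.07,0],
    [-0.02,-0.07,0]
  ],
  "angular": [
    [0,0,0.93],
    [0,0,0.93],
    [0,0,0.93],
    [0,0,0.93],
    [0,0,0.93],
    [0,0,0.93],
    [0,0,0.93],
    [0,0,0.93]
  ],
  "hand": [1,1,1,1,1,1,1,1]
}}

```text
clock: 30.33
position: [0.5293, -0.2427, 0.3941]
ee_rot: [0.0, 0.467, 0.885, 0.0]
contact_force: [-0.3, 0.1, -0.3]
width: 0.0856
gripper_force: 0.0
```

Emit:
{"method": "carry_out", "body": {
  "linear": [
    [-0.02,-0.07,0],
    [-0.02,-0.07,0],
    [-0.02,-0.07,0],
    [-0.02,-0.06,0],
    [-0.016,-0.04,0],
    [0,-0.01,0],
    [0,0,0],
    [0,0,0]
  ],
  "angular": [
    [0,0,0.93],
    [0,0,0.93],
    [0,0,0.93],
    [0,0,0.93],
    [0,0,0.93],
    [0,0,0.93],
    [0,0,0.93],
    [0,0,0.93]
  ],
  "hand": [1,1,1,1,1,1,1,1]
}}

```text
clock: 31.0
position: [0.4817, -0.4022, 0.3937]
ee_rot: [0.0, 0.188, 0.982, 0.0]
contact_force: [0.4, -0.9, -0.1]
width: 0.0852
gripper_force: 0.0
```

Emit:
{"method": "carry_out", "body": {
  "linear": [
    [0,0,0],
    [0,0,0],
    [0,0,0],
    [0,0,0]
  ],
  "angular": [
    [0,0,0.93],
    [0,0,0.93],
    [0,0,0.93],
    [0,0,0.93]
  ],
  "hand": [1,1,1,1]
}}

```text
clock: 31.33
position: [0.4821, -0.4012, 0.3939]
ee_rot: [0.0, 0.039, 0.999, -0.0]
contact_force: [0.1, 0.0, -0.2]
width: 0.0853
gripper_force: 0.0
```

```bash
python3 - <<'E'
from h import *
track(6); s=manip.get_state(); print(s['position'],s['ee_rot'])
b=cv2.imread('pics/t_6.png'); r=cv2.imread('pics/t5.png')
t=r[224:258,336:354]; c=cv2.matchTemplate(b[200:290,325:400],t,cv2.TM_CCOEFF_NORMED); _,v,_,l=cv2.minMaxLoc(c); print('D match',v,l[0]+325+9,l[1]+200+17,'expect',proj('top',[.61,.014,.117]),'A was',proj('top',[.61,.014,.077]))
t=r[210:265,362:388];c=cv2.matchTemplate(b[200:280,345:400],t,cv2.TM_CCOEFF_NORMED); _,v,_,l=cv2.minMaxLoc(c);print('pair match',v,l[0]+345-362,l[1]+200-210)
E
```

```text
top A shift -28 -28 score 0.26
top B shift -3 2 score 0.18
top C shift -22 15 score 0.28
top D shift -24 -28 score 0.24
top lid shift 0 0 score 0.64
scene A shift 7 5 score 0.21
scene B shift 6 3 score 0.23
scene C shift -15 -15 score 0.15
scene D shift 0 0 score 0.74
scene lid shift 0 0 score 0.99
[ 0.48213322 -0.40114786  0.39392056] [ 1.05809680e-04  4.09410235e-02  9.99161558e-01 -4.68927308e-05]
D match 0.6149670481681824 347 238 expect [346.02872113 237.15496714] A was [345.16771766 240.25768393]
pair match 0.9979285597801208 0 0
```

```bash
python3 - <<'E'
import cv2,numpy as np
def asc(f,v0,v1,u0,u1):
    g=cv2.cvtColor(cv2.imread(f),cv2.COLOR_BGR2GRAY)[v0:v1,u0:u1]
    for r in g: print(''.join(' .:-=+*#%@'[min(9,int(x)*10//256)] for x in r))
print('top tank');asc('pics/t_6.png',214,292,330,402)
print('scene D');asc('pics/s_6.png',214,246,190,228)
print('scene tank');asc('pics/s_6.png',195,262,236,306)
E
```

```text
top tank
+******===============--------------------:####+++*%#+=::----::::::#****
+*****************************************-###-:::--+####+**=::::::*****
+*****************************************-##=:::::::+##*=**=::::::*****
+****************************************++##::::::::-##*=**=::::::*****
+********-:-******=.=******=:=******-:=**-###.::::::::*##***=::::::=****
+*******+...+****+...+****+...+****=...+*:###=::::::::*#+***+::::::*****
+*****#*-...+****-...+****-...+****-...++:###*=::::::+##=***+::::::*****
+********=:-******=:-******-:-******-.-*+=#####+-::.+###=***+::::::*****
+***************************************-=*####**#######=***+::::::+****
++****#*********************************:++++***########=***+::::::+*+**
+**************************************+:++++++++**#####****+::::::*****
+*******=*###########**#***************--++++++++++*+**+****+::::::+****
+*****#*=###########*##****--=******=-=:++++++++++++*++-=***+::::::=+***
+*******-############*#***+...=****+...:++++++++++*++*+ .+**+::::::=+*+*
+*******-%###############*+...+****- ..-++++++++++**+*=..+***::::::=*
[... 9926 characters left out ...]
=++++++++-:-::::::::++++==-==::-++++--------::-----=::-=+++++
++++++:.:-++++=+++=:-::::::::=++++-=+=..:++++-----::----===++===++++++
++++++:::=+++-:-+++--::::::::-+++==+++--=++++===+========+++++++++++++
+++++*:.:=+++...=++=:::::::::=+++=++++==+++++=++++++++++++++++++++++++
++++++:::-+++-::++++=+++-====+++=++++++++++==++++++++++++++++++++++=+=
++++++-::=++++==*+++++++=+++++=++=++++++++++++++++=+++++++=+++========
++++++===+++++++++++++++++++++++++++++++=+++++++++=+============------
+++++++++++++++++++++++++++++++++++=+=+==============------=----------
++++++++++++++++++++++++=+=++=+============---------=-----------------
+++++++=++++++++=+=+======-=====----------=----=----=-----------------
```

D stands square on A, everything below the rim. Now the lid.

Emit:
{"method": "carry_out", "body": {
  "linear": [
    [0,0.001,-0.05],
    [0,0,-0.07],
    [0,0,-0.07],
    [0,0,-0.07],
    [0,0,-0.05],
    [0,0,-0.04],
    [0,0,-0.02],
    [0,0,0]
  ],
  "angular": [
    [0,0,0],
    [0,0,0],
    [0,0,0],
    [0,0,0],
    [0,0,0],
    [0,0,0],
    [0,0,0],
    [0,0,0]
  ],
  "hand": [1,1,1,1,1,1,1,1]
}}

```text
clock: 32.1
position: [0.4816, -0.4001, 0.2063]
ee_rot: [-0.002, 0.041, 0.999, 0.002]
contact_force: [0.1, 1.3, 0.1]
width: 0.0854
gripper_force: 0.0
```

Emit:
{"method": "carry_out", "body": {
  "linear": [
    [0,0,0],
    [0,0,0],
    [0,0,0],
    [0,0,0],
    [0,0,0],
    [0,0,0],
    [0,0,0],
    [0,0,0]
  ],
  "angular": [
    [0,0,0],
    [0,0,0],
    [0,0,0],
    [0,0,0],
    [0,0,0],
    [0,0,0],
    [0,0,0],
    [0,0,0]
  ],
  "hand": [0,0,0,0,0,0,0,0],
  "force": 120
}}

```text
clock: 32.77
position: [0.4824, -0.4007, 0.2101]
ee_rot: [0.001, 0.041, 0.999, -0.0]
contact_force: [0.2, 1.5, 5.3]
width: 0.0154
gripper_force: 117.4
```

Emit:
{"method": "carry_out", "body": {
  "linear": [
    [0,0,0.02],
    [0,0,0.04],
    [0,0,0.06],
    [0,0,0.07],
    [0,0,0.07],
    [0,0,0.07],
    [0,0,0.05],
    [0,0,0]
  ],
  "angular": [
    [0,0,0],
    [0,0,0],
    [0,0,0],
    [0,0,0],
    [0,0,0],
    [0,0,0],
    [0,0,0],
    [0,0,0]
  ],
  "hand": [0,0,0,0,0,0,0,0]
}}

```text
clock: 33.43
position: [0.4828, -0.4014, 0.4052]
ee_rot: [0.004, 0.041, 0.999, -0.004]
contact_force: [0.9, -1.2, -3.1]
width: 0.0161
gripper_force: 118.0
```

Emit:
{"method": "carry_out", "body": {
  "linear": [
    [0.01,0.02,0],
    [0.015,0.04,0],
    [0.02,0.06,0],
    [0.02,0.07,0],
    [0.02,0.07,0],
    [0.02,0.07,0],
    [0.02,0.07,0],
    [0.02,0.07,0]
  ],
  "angular": [
    [0,0,0.08],
    [0,0,0.08],
    [0,0,0.08],
    [0,0,0.08],
    [0,0,0.08],
    [0,0,0.08],
    [0,0,0.08],
    [0,0,0.08]
  ],
  "hand": [0,0,0,0,0,0,0,0]
}}

```text
clock: 34.1
position: [0.554, -0.163, 0.3954]
ee_rot: [-0.003, 0.015, 1.0, 0.002]
contact_force: [0.7, -0.4, -4.7]
width: 0.0161
gripper_force: 117.8
```

Emit:
{"method": "carry_out", "body": {
  "linear": [
    [0.02,0.07,0],
    [0.02,0.07,0],
    [0.01,0.06,0],
    [0.007,0.04,0],
    [0.002,0.02,0],
    [0,0.002,0],
    [0,0,0],
    [0,0,0]
  ],
  "angular": [
    [0,0,0.08],
    [0,0,0.08],
    [0,0,0.08],
    [0,0,0.08],
    [0,0,0],
    [0,0,0],
    [0,0,0],
    [0,0,0]
  ],
  "hand": [0,0,0,0,0,0,0,0]
}}

```text
clock: 34.77
position: [0.5838, -0.0356, 0.3977]
ee_rot: [-0.001, 0.003, 1.0, -0.0]
contact_force: [0.8, 0.3, -4.9]
width: 0.0159
gripper_force: 117.9
```

```bash
python3 - <<'E'
from h import *
a=snap('scene','s7');snap('top','t7'); s=manip.get_state(); print(s['position'],s['ee_rot'],s['contact_force'])
p=s['position']; z=p[2]-.209+.017
for n in('scene','top'):
    print(n,'expected plate corners',[proj(n,[p[0]+i*.113,p[1]+j*.083,z]).round(1).tolist() for i,j in((1,1),(1,-1),(-1,-1),(-1,1))])
g=cv2.cvtColor(a,cv2.COLOR_RGB2GRAY)[170:272,216:318:1]
for i,r in enumerate(g[::1]): print(170+i,''.join(' .:-=+*#%@'[min(9,int(x)*10//256)] for x in r))
E
```

```text
[ 0.58397402 -0.03606742  0.3983252 ] [-4.11885949e-04  3.33018476e-03  9.99994336e-01 -2.59263585e-04] [-0.63357618  0.57908416 -5.13396542]
scene expected plate corners [[302.5, 241.1], [235.6, 247.4], [233.8, 186.4], [293.1, 181.6]]
top expected plate corners [[333.9, 194.2], [403.0, 194.2], [406.3, 288.1], [334.7, 288.2]]
170 =====-----====---=----=--===-==:                     .         -====-==----===-==-=-==-=---=-=---===--
171 =====--=-====--=---====----====:                               .-=-===-===-====---=-=---=-----=--=--==
172 =--=====---==-=----======----==:                         .      :=-=======--==-=--==--=--=---=====----
173 ==--=--------=--==---==-==--=--                   .     .    .  .====-====---====---=-=---==-==---=---
174 -==-=====---==-=-==---=-=-=-=-:                              . ..--==--:-==-===---====-=--=--=--------
175 -------=-==----==------=---=--.  ..            .                .:---....--====-=----==--------==-=---
176 ----------------=--=-==-==--==. ...                        .    .::--:::.:====--=--=-=-------=----=---
177 =---==-------------
[... 9441 characters left out ...]
-=--=---==-----=--=---=-=---=--------------------------=--
266 ---=---------------=---------------------=---==-----===--=--=-=-====-=---=-----------------===--------
267 =--==---=-=-=====---=-------------------=-===--=-=-======--====-=----=-----=-=--=------=-=---=------=-
268 ---==-=-----=-====--=--------------------=----=-=-==========-==---=-=----=-----------------=-==---==--
269 =-==-=-=-=----=======----------------------=--=-===-==-==-====-==---=---=--=-=---------------=--------
270 ---=-----------==--==----------------=----===---=-==-=====---=-------=--------------------------------
271 =-=-=-----=-=---==-==--------------=-=-=------=====-====---====---==--===-----=-=--------------=------
```

The lid's corners in the scene view match those expected from the hand within about 1 px. I lower it slowly.

Emit:
{"method": "carry_out", "body": {
  "linear": [
    [0.001,0.001,-0.02],
    [0,0,-0.02],
    [0,0,-0.02],
    [0,0,-0.01],
    [0,0,-0.006],
    [0,0,0],
    [0,0,0]
  ],
  "angular": [
    [0,0,0],
    [0,0,0],
    [0,0,0],
    [0,0,0],
    [0,0,0],
    [0,0,0],
    [0,0,0]
  ],
  "hand": [0,0,0,0,0,0,0]
}}

```text
clock: 35.45
position: [0.5848, -0.0342, 0.3606]
ee_rot: [-0.0, 0.002, 1.0, 0.0]
contact_force: [1.2, -0.1, -5.3]
width: 0.0156
gripper_force: 117.8
```

Emit:
{"method": "carry_out", "body": {
  "linear": [
    [0,0,-0.006],
    [0,0,-0.006],
    [0,0,-0.004],
    [0,0,-0.003],
    [0,0,0],
    [0,0,0]
  ],
  "angular": [
    [0,0,0],
    [0,0,0],
    [0,0,0],
    [0,0,0],
    [0,0,0],
    [0,0,0]
  ],
  "hand": [0,0,0,0,0,0]
}}

```text
clock: 35.95
position: [0.5846, -0.0341, 0.3531]
ee_rot: [0.001, 0.002, 1.0, -0.0]
contact_force: [-3.9, 0.2, 6.1]
width: 0.0156
gripper_force: 119.4
```

Emit:
{"method": "carry_out", "body": {
  "linear": [
    [0,0,0],
    [0,0,0],
    [0,0,0],
    [0,0,0.01],
    [0,0,0.04],
    [0,0,0.06],
    [0,0,0.05],
    [0,0,0]
  ],
  "angular": [
    [0,0,0],
    [0,0,0],
    [0,0,0],
    [0,0,0],
    [0,0,0],
    [0,0,0],
    [0,0,0],
    [0,0,0]
  ],
  "hand": [0.6,1,1,1,1,1,1,1]
}}

```text
clock: 36.62
position: [0.586, -0.0344, 0.4372]
ee_rot: [0.006, 0.002, 1.0, -0.001]
contact_force: [-0.1, -0.6, 0.0]
width: 0.0857
gripper_force: 0.0
```

```bash
python3 - <<'E'
from h import *
a=snap('scene','s8'); s=manip.get_state(); print(s['position'],s['contact_force'])
for z in(.16,.166): print(z,[proj('scene',[.5842+i*.113,-.0355+j*.083,z]).round(1).tolist() for i,j in((1,1),(1,-1),(-1,-1),(-1,1))])
print('rim',[proj('scene',[.5842+i*.12,-.0355+j*.09,.155]).round(1).tolist() for i,j in((1,1),(1,-1),(-1,-1),(-1,1))])
g=cv2.cvtColor(a,cv2.COLOR_RGB2GRAY).astype(int)
def asc(v0,v1,u0,u1):
    for v in range(v0,v1): print(v,' '.join('%3d'%x for x in g[v,u0:u1]))
asc(244,272,242,250); print(); asc(244,272,292,300); print(); asc(225,228,230,246);print();asc(225,228,292,312)
E
```

```text
[ 0.58544251 -0.0343154   0.43469419] [-0.23457322 -0.59740006  0.7003507 ]
0.16 [[302.9, 253.1], [237.9, 259.4], [235.8, 198.5], [293.6, 193.8]]
0.166 [[302.9, 251.6], [237.6, 257.9], [235.6, 197.0], [293.6, 192.2]]
rim [[305.9, 256.1], [235.4, 263.0], [233.5, 198.4], [295.8, 193.2]]
244 141 138 141 140 139 142 142 140
245 135 140 139 140 142 141 142 140
246 138 144 141 142 143 142 144 138
247 138 141 139 138 144 141 143 140
248 143 140 142 142 141 142 143 141
249 139 141 141 141 139 140 139 138
250 138 140 141 141 141 143 142 143
251 137 142 139 140 142 139 140 140
252 137 142 141 142 139 143 141 139
253 138 143 141 141 141 138 141 142
254 140 140 142 142 139 142 143 138
255 137 141 141 143 142 140 140 141
256 141 140 145 143 139 143 140 140
257 140 139 136 141 145 142 140 143
258 133 140 140 140 141 143 141 147
259 140 139 142 136 127 124 121 125
260 115 112 121 119 130 123 127 122
261 118 106 118 133 133 145 148 135
262 133 128 130 127 117 124 122 114
263 112 109 113 100  99  91  93  92
264  95  95  95  97  95  93  97  96
265  95  95  96  99  99  97  99  97
266  94  99  96  97  9
[... 960 characters left out ...]
02 101 101 100 102  99 100
266 103 101  99  97 103  98 100 102
267 104  99  99 101 103 101 100 101
268 103  98  99  99 101 103  99  99
269 100 102  96 100 100 102 105 100
270 100 102 102 102  99 101  99  98
271  98 101 101 101 102  99 101 101

225 102 107 105 104 102 138 135 100 147 139 139 138 135 137 144 137
226 103 104 107  98 104 137 136 101 143 137 134 131 132 137 139 138
227 104 106 107 101 106 135 140 103 143 137 138 133 135 134 140 138

225 130 130 132 134 136 130 135 117 128 142 110 106 104 104 105 103 103 105 106 102
226 137 132 134 130 135 134 134 128 129 139 125 105 103 104 102  99 105 104 107 100
227 136 134 132 134 134 135 134 137 125 134 127 101 100 104 106 106 107 103 104 105
```

The lid's front edge shows the 5 mm plate lying on the rim along its length, so it is seated. Next the button, pressed with the fingers shut.

Emit:
{"method": "carry_out", "body": {
  "linear": [
    [-0.03,0,0],
    [-0.05,0,0],
    [-0.06,0,0],
    [-0.06,0,0],
    [-0.05,0,0],
    [-0.04,0,0],
    [-0.017,0,0],
    [0,0,0]
  ],
  "angular": [
    [0,0,0],
    [0,0,0],
    [0,0,0],
    [0,0,0],
    [0,0,0],
    [0,0,0],
    [0,0,0],
    [0,0,0]
  ],
  "hand": [0,0,0,0,0,0,0,0],
  "force": 20
}}

```text
clock: 37.33
position: [0.4295, -0.034, 0.4309]
ee_rot: [-0.001, 0.003, 1.0, 0.0]
contact_force: [-0.1, -0.5, -0.8]
width: 0.0001
gripper_force: 0.0
```

Emit:
{"method": "carry_out", "body": {
  "linear": [
    [0,0,-0.04],
    [0,0,-0.06],
    [0,0,-0.06],
    [0,0,-0.03],
    [0,0,-0.016],
    [0,0,0],
    [0,0,0]
  ],
  "angular": [
    [0,0,0],
    [0,0,0],
    [0,0,0],
    [0,0,0],
    [0,0,0],
    [0,0,0],
    [0,0,0]
  ],
  "hand": [0,0,0,0,0,0,0]
}}

```text
clock: 37.92
position: [0.4323, -0.0344, 0.3283]
ee_rot: [0.0, 0.002, 1.0, 0.0]
contact_force: [0.6, 0.2, -0.0]
width: -0.0003
gripper_force: 0.0
```

Emit:
{"method": "carry_out", "body": {
  "linear": [
    [0,0,-0.006],
    [0,0,-0.006],
    [0,0,-0.006],
    [0,0,-0.005],
    [0,0,-0.003],
    [0,0,0]
  ],
  "angular": [
    [0,0,0],
    [0,0,0],
    [0,0,0],
    [0,0,0],
    [0,0,0],
    [0,0,0]
  ],
  "hand": [0,0,0,0,0,0]
}}

```text
clock: 38.42
position: [0.4321, -0.0344, 0.3191]
ee_rot: [0.003, 0.002, 1.0, -0.001]
contact_force: [-4.4, 1.1, 23.9]
width: -0.0002
gripper_force: 12.1
```

Emit:
{"method": "carry_out", "body": {
  "linear": [
    [0,0,0.006],
    [0,0,0.006],
    [0,0,0]
  ],
  "angular": [
    [0,0,0],
    [0,0,0],
    [0,0,0]
  ],
  "hand": [0,0,0]
}}

```text
clock: 38.67
position: [0.432, -0.0344, 0.3226]
ee_rot: [0.002, 0.002, 1.0, -0.0]
contact_force: [2.3, -0.4, 3.2]
width: -0.0
gripper_force: 1.5
```

Emit:
{"method": "carry_out", "body": {
  "linear": [
    [0,0,0.006],
    [0,0,0.006],
    [0,0,0]
  ],
  "angular": [
    [0,0,0],
    [0,0,0],
    [0,0,0]
  ],
  "hand": [0,0,0]
}}

```text
clock: 38.92
position: [0.4306, -0.0341, 0.327]
ee_rot: [-0.001, 0.002, 1.0, 0.0]
contact_force: [0.3, -0.2, -0.8]
width: 0.0001
gripper_force: 0.0
```

Emit:
{"method": "carry_out", "body": {
  "linear": [
    [0,0,-0.004],
    [0,0,-0.004],
    [0,0,0]
  ],
  "angular": [
    [0,0,0],
    [0,0,0],
    [0,0,0]
  ],
  "hand": [0,0,0]
}}

```text
clock: 39.17
position: [0.4308, -0.0341, 0.3226]
ee_rot: [-0.001, 0.002, 1.0, 0.0]
contact_force: [-1.1, -0.2, 3.9]
width: 0.0003
gripper_force: 1.5
```

Emit:
{"method": "carry_out", "body": {
  "linear": [
    [0,0,-0.004],
    [0,0,-0.004],
    [0,0,0]
  ],
  "angular": [
    [0,0,0],
    [0,0,0],
    [0,0,0]
  ],
  "hand": [0,0,0]
}}

```text
clock: 39.42
position: [0.4308, -0.0341, 0.3194]
ee_rot: [-0.001, 0.002, 1.0, 0.0]
contact_force: [-2.9, 0.2, 5.1]
width: 0.0003
gripper_force: 3.1
```

Emit:
{"method": "carry_out", "body": {
  "linear": [
    [0,0,-0.004],
    [0,0,-0.004],
    [0,0,0],
    [0,0,0],
    [0,0,0]
  ],
  "angular": [
    [0,0,0],
    [0,0,0],
    [0,0,0],
    [0,0,0],
    [0,0,0]
  ],
  "hand": [0,0,0,0,0]
}}

```text
clock: 39.83
position: [0.4306, -0.034, 0.3189]
ee_rot: [0.0, 0.002, 1.0, -0.0]
contact_force: [-10.1, 2.3, 34.0]
width: -0.0001
gripper_force: 16.5
```

The force profile shows the spring over about 6 mm and then a hard stop, so the button is fully in. I let it go and retreat.

Emit:
{"method": "carry_out", "body": {
  "linear": [
    [0,0,0.01],
    [0,0,0.03],
    [0,0,0.06],
    [0,0,0.07],
    [0,0,0.07],
    [0,0,0.04],
    [0,0,0],
    [0,0,0]
  ],
  "angular": [
    [0,0,0],
    [0,0,0],
    [0,0,0],
    [0,0,0],
    [0,0,0],
    [0,0,0],
    [0,0,0],
    [0,0,0]
  ],
  "hand": [0,0,0,0,0,0,0,0]
}}

```text
clock: 40.5
position: [0.4313, -0.0342, 0.4556]
ee_rot: [0.001, 0.002, 1.0, -0.0]
contact_force: [0.5, 0.2, 0.8]
width: 0.0004
gripper_force: 0.0
```

```bash
python3 - <<'E'
from h import *
a=snap('scene','s9'); r=cv2.imread('pics/s8.png')[:,:,::-1]; z=cv2.imread('pics/s0.png')[:,:,::-1]
print('lid strip change since release',np.abs(a[228:266,236:306].astype(int)-r[228:266,236:306]).mean())
def sh(t,u0,u1,v0,v1,m=8):
    c=cv2.matchTemplate(a[v0-m:v1+m,u0-m:u1+m],np.ascontiguousarray(t[v0:v1,u0:u1]),cv2.TM_CCOEFF_NORMED);_,s,_,l=cv2.minMaxLoc(c);return round(s,3),l[0]-m,l[1]-m
a=np.ascontiguousarray(a)
print('scoop',sh(z,352,412,180,250),'mug',sh(z,362,408,270,316),'tape',sh(z,128,178,288,334),'screwdriver',sh(z,395,462,266,282),'carton',sh(z,248,340,294,344))
s=manip.get_state();print(s['position'],s['contact_force'],s['clock'])
E
```

```text
lid strip change since release 2.316917293233083
scoop (0.851, -1, 0) mug (0.988, 0, 0) tape (0.992, 0, 0) screwdriver (0.993, 0, 0) carton (0.998, 0, 0)
[ 0.43094058 -0.03415968  0.45434724] [0.20522888 0.44721372 0.15900255] 40.55
```

All in place: the scoop is upright at its old spot, the bystanders have not moved, and the lid has not moved since release.

```bash
python3 -c "
from rig import manip
print(manip.sign_off())"
```

```text
the job is handed in; nothing more can be done
None
```

I handed the job in at about 41 s, with no verdict shown: all six fittings present are in the tank, the scoop stands empty where it was, the lid is seated, the start button was pressed fully in and let go, and no bystander moved.

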